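Open the canister crate and load it

TASK

Lift the red toolbox's lid until it rests back on its stop, take out the flat pry lever, put its blade in the notch at the front of the blue crate and pry up the crate's white snap-fit cover. Lay the cover flat on the black mat and the lever back in the toolbox, leaving the box open, and stand every copper canister upright in the crate, one to a cell. Leave the other things where they are.

Things in the scene. Friction and masses are not known exactly. Their poses are not given: they have to be found in the camera images.
- toolbox: Red steel toolbox fixed to the bench, 170 mm deep (its x) by 280 mm wide (its y), walls 66 mm high and 4 mm thick, floor 4 mm thick. Origin: centre of its underside; +x points away from the robot to the hinge side, z up.
- toolbox_lid (a joint): Angle of the toolbox lid: 0 shut, 1.9 rad open, leaning back on its stop. The 6 mm thick lid (0.45 kg) is hinged along the far top edge and turns freely; let go, it falls shut below about 1.4 rad and falls open onto its stop beyond about 1.6 rad.
- lid_handle (a point): Middle of the lid's handle: a black round bar 12 mm thick, 84 mm between its posts, parallel to the hinge, 148 mm in front of it, axis 36 mm above the lid's underside, with 24 mm free under it; the lid's front edge is 22 mm further on. The bar turns between the fingers as the lid swings. With the lid open it is on the lid's far side.
- lid_hinge (a point): Middle of the lid's hinge line, on the far top edge of the toolbox; it runs along the toolbox's y axis.
- lever: Flat pry lever, 200 mm long, 0.24 kg, lying in the toolbox along its front wall, blade to the right (toolbox -y). Steel blade 110 mm long, 30 wide, 5 thick; black rubber handle 90 mm long, 24 wide, 28 high; undersides in one plane. Origin: underside, where handle meets blade, close to the centre of mass; +x points to the blade's tip, z up.
- lever_tip (a point): Underside of the lever's blade at the middle of its tip edge, 110 mm along the lever's +x.
- crate: Blue crate fixed to the bench, 72 mm deep (its x), 276 mm long (its y), rim 99 mm high. One row of four cells, each 56 (x) by 63 mm (y), centred 33 and 100 mm either side of the middle; inner floor 18 mm up, dividers 94 mm high, the middle one 73 mm. Two grey clips in front and two lips behind, 66 mm off the middle, stand 108 mm high. Origin: centre of its underside; -x is the front, facing the robot; z up.
- notch (a point): Outer bottom edge, middle, of the pry notch: a gap 56 mm wide in the crate's front wall above a yellow strip, 84 mm above the bench. The wall is 8 mm thick there; the seated cover's front edge lies 5 mm behind this point, its underside 10 mm above; space is free behind. Fulcrum: with the blade 27 to 33 mm in from here, its tip must be raised to about 0.4 rad above level to free the cover's front.
- cover: White snap-fit cover of the crate, a plate 62 mm (its x) by 264 mm (its y), 5 mm thick, 0.16 kg, yellow mark in front. Origin: centre of its underside, z up. Seated, its underside is 94 mm above the bench, its top flush with the crate's front rim. At the back its middle 100 mm are open for a finger, so once the front edge is up it can be pinched across the 62 mm, a finger in the notch, one behind.
- cover_front (a point): Middle of the cover's front lower edge. Two spring clips in front reach 3 mm over it; the rear edge is tucked 3 mm under two fixed lips. The front snaps free when raised 9 mm (about 11 N at the edge) and then rests on the clips about 11 mm up, above the front rim. Then the cover is drawn 5 to 15 mm forward (crate -x) out from under the lips and lifted off.
- cover_end_a (a point): Middle of the cover's right end, underside (132 mm along its -y).
- cover_end_b (a point): Middle of the cover's left end, underside (132 mm along its +y).
- mat: Black rubber mat fixed to the bench in front of the crate, 100 mm (its x) by 310 mm (its y), 3 mm thick. Origin: centre of its underside. The cover is to lie on it.
- canister0: Copper canister with a brass lid, closed cylinder 48 mm in diameter and 125 mm tall, about 0.3 kg, weighted smooth foot, standing on the bench to the right; two to four are present (None from the start: absent). Origin: centre of its underside.
- canister1: Copper canister with a brass lid, closed cylinder 48 mm in diameter and 125 mm tall, about 0.3 kg, weighted smooth foot, standing on the bench to the right; two to four are present (None from the start: absent). Origin: centre of its underside.
- canister2: Copper canister with a brass lid, closed cylinder 48 mm in diameter and 125 mm tall, about 0.3 kg, weighted smooth foot, standing on the bench to the right; two to four are present (None from the start: absent). Origin: centre of its underside.
- canister3: Copper canister with a brass lid, closed cylinder 48 mm in diameter and 125 mm tall, about 0.3 kg, weighted smooth foot, standing on the bench to the right; two to four are present (None from the start: absent). Origin: centre of its underside.
- screwdriver: Yellow-handled screwdriver lying in the toolbox behind the lever, 200 mm; leave alone.
- mortar: Small brass mortar, 62 mm across, 65 mm high, pestle sticking up to 100 mm, among the canisters; leave alone. Origin: underside.
- thermos: Steel flask, 76 mm across, 155 mm high, behind the crate; leave alone. Origin: underside.
- jug: Copper jug with brass handle, 104 mm across, 150 mm high, behind the crate; leave alone. Origin: underside.
- bowl: Small copper bowl, 100 mm across, 40 mm high, beyond the canisters; leave alone. Origin: underside.
- mallet: Wooden mallet, 260 mm long, lying behind the toolbox; leave alone.
There are look-alikes about, which are no part of the job. Leave any pink or purple look-alike of the canister2 alone.

How it is judged:
By the outcome, as a careful person would: the job done as asked, in the order asked, and still so for the second after the job is handed in, with the robot touching nothing.
Of canister0, canister1, canister2, canister3 only 2 to 4 are there at a start; the rules pass over those that are not, and their reading is None.
At some moment in a run one of canister0, canister1, canister2, canister3 may be knocked a few centimetres aside while the robot is not near it.
It also fails if it takes over 210 s, if anything falls off the work surface, if the arm or the gripper's body presses on something with over 40 N, if the wrist force passes 120 N, or if a joint passes its speed limit or range.

ROBOT

A 6-joint arm with a two-finger parallel gripper is mounted at the origin on the work surface. World frame = base frame: x ahead of the robot, y to its left, z up, the work surface at z = 0. Lengths are in m, angles in degrees, forces in N, time in s.
With the tool pointing down it reaches from about 0.25 to 0.775 m from the base axis. Payload 8.9 kg.
Tool frame: the origin (TCP) lies midway between the tips of the shut fingers; the grasp point (between the pads) lies bot.grip_depth behind it (bot.grip_depth is the distance from the TCP to the grasp point, in m); z points along the fingers, y is the line along which they close (so a half turn about z gives the same grasp; the last joint's range is limited). The gripper opens to 85 mm and grips with 20 to 120 N. Pads are 22 mm wide; open, the fingers measure 114 mm over their backs; the gripper's body (76 mm by 85 mm) begins 54 mm behind the grasp point. The pads swing forward as they close: fully open they stand 13 mm farther back than shut.
Start: joints at [-84.242, 16.656, -8.789, 64.555, 0, 82.019], TCP at [0.125, -0.51, 0.231] pointing down, gripper open.
Joint ranges: [-144.48, 144.48], [-52.06, 99.96], [-74.48, 78.29], [-112.23, 115.85], [-86.99, 84.42], [-180, 180]. Speed limits (degrees/s): [127.2, 127.2, 159.86, 180, 180, 180].

INTERFACE

Orientations are given as a 3x3 rotation matrix whose columns are the frame's x, y, z axes.
In Python, from bench import bot gives the robot as it stands. The module is installed in compiled form; this text tells all that it offers.
- The arm moves only by the tool move_arm, never from a script. Its argument "deltas" is a list of rows, each a list of 7 numbers: the finger opening in mm, from 0 to 85.4, then the shift along the tool's x, y, z in mm, then the turn, a rotation vector about the tool's x, y, z in degrees. A call has 1 to 12 rows; each row shifts and turns the commanded pose from where the row before left it, along the tool's axes as they then stand; what a row does not reach is not made up. A row lasts 1/12 s, in which the tool goes at most 41.7 mm and 7.16 degrees, less where a joint would pass 70% of its speed; a pose out of reach is approached as far as the arm can. A call is refused whole if a number of a shift passes 41.7 or a number of a turn 7.16, either way. A call with a gripper value outside its range is refused whole. The fingers move at their own pace and stop on an object; "grip_force" is the grip in N (left out, the last holds). Time passes only in rows, so rows that do not move let the fingers close. It gives the time, the measured TCP pose, the force and the opening at its end, in the units of the state.
- bot.get_state(): the state, without advancing time (a new reading comes with each control period).
- bot.capture(name): name is "side" or "top" or "wrist"; returns a dict with "frame" (480x640x3 uint8, red, green, blue), "mtx" (3x3 intrinsics, pixels), "cam_to_world" (4x4, takes a point from camera to world coordinates). Camera axes: x right, y down, z forward; pixel columns grow to the right and rows downward; lengths in m; the calibration is good to about 2 mm. A picture is of the moment at which its call begins. There is no depth.
- bot.finish_job(): hands the job in, once; it reports no verdict.
The state is a dict: "clock": time; "joint_pos": joint angles; "qvel": joint speeds; "joint_efforts": joint torques, N m; "tool_pos": TCP position; "tool_rot": TCP orientation; "ft_force": force on the tool from outside, world axes, zero at the start; "ft_torque": the same for the moment, N m; "finger_gap": opening from 0.0 (shut) to 1.0 (fully open).
Only numpy, scipy, OpenCV 4.12 (cv2) and the standard library are available. Lean on these libraries where they do the work, as an engineer would, in place of code of your own. Each camera call takes 0.05 s, during which the arm holds its last target. There are 200 camera calls.

## Working session

There is one attempt and no reset: what is moved stays moved. The work goes in short steps, Python scripts to look and compute and a tool call to move; the robot and the scene stay as the last step left them, time stands still between calls to the robot, and variables do not carry over. Pictures are saved under pics/ and viewed, on a budget of 14 in all, crops included, one or two more only if the job needs it, and the job is handed in when it is done.

Besides the shell and the picture viewer there is one more tool, called after ">>>" as a command line: name --pt "numbers of a row" for each row, then --argument value for the rest. move_arm: Moves the arm, as the interface text tells. Its arguments: {"type":"object","properties":{"deltas":{"type":"array"},"grip_force":{"type":"number"}},"required":["deltas"]}

```bash
mkdir -p pics
cat > h.py <<'E'
import numpy as np, cv2
from bench import bot
def cap(n,save=None):
    c=bot.capture(n)
    if save: cv2.imwrite('pics/'+save,cv2.cvtColor(c['frame'],cv2.COLOR_RGB2BGR))
    return c
def ray(c,u,v):
    T=np.array(c['cam_to_world']); d=T[:3,:3]@np.linalg.inv(c['mtx'])@np.array([u,v,1.0]); return T[:3,3],d
def onz(c,u,v,z):
    o,d=ray(c,u,v); return o+d*(z-o[2])/d[2]
def proj(c,p):
    T=np.array(c['cam_to_world']); q=T[:3,:3].T@(np.array(p)-T[:3,3]); q=np.array(c['mtx'])@q; return q[:2]/q[2]
def st():
    s=bot.get_state(); np.set_printoptions(precision=4,suppress=True)
    print(s['clock'],'pos',np.array(s['tool_pos']),'gap',s['finger_gap'],'F',np.array(s['ft_force'])); print(np.array(s['tool_rot'])); print(np.array(s['joint_pos'])); return s
E
python3 - <<'E'
from h import *
st();print(bot.grip_depth)
for n in ['top','side']:
    c=cap(n,n+'0.png'); print(n,c['mtx'],np.array(c['cam_to_world']))
E
```

```text
0.0 pos [ 0.1247 -0.5095  0.2307] gap 1.0005985146306602 F [ 0.9164  0.6758 -0.5798]
[[ 0.9714  0.2375 -0.0001]
 [ 0.2375 -0.9714  0.0013]
 [ 0.0002 -0.0013 -1.    ]]
[-84.241   16.6877  -8.832   64.5551   0.0005  82.0195]
0.0187
top [[603.6958   0.     318.7247]
 [  0.     603.6958 241.4919]
 [  0.       0.       1.    ]] [[-0.0087 -0.9784  0.2066  0.3185]
 [-0.9999  0.0095  0.003  -0.0561]
 [-0.005  -0.2066 -0.9784  1.3582]
 [ 0.      0.      0.      1.    ]]
side [[576.4304   0.     334.0731]
 [  0.     576.4304 240.8392]
 [  0.       0.       1.    ]] [[ 0.9924 -0.0939  0.079   0.4597]
 [-0.1209 -0.6376  0.7608 -1.1114]
 [-0.0211 -0.7646 -0.6441  0.9944]
 [ 0.      0.      0.      1.    ]]
```

View pics/top0.png

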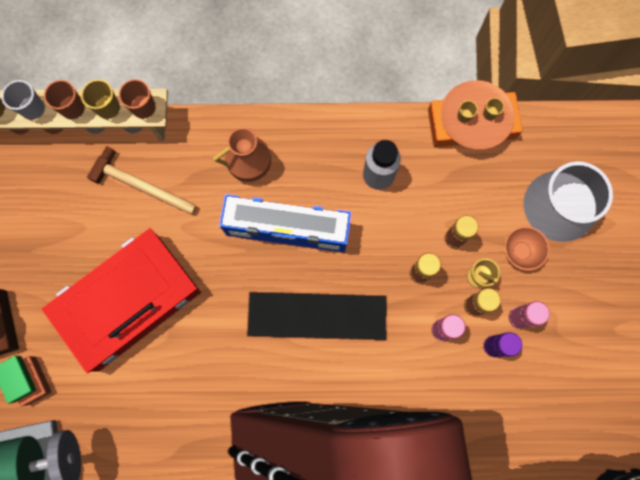

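View pics/side0.png

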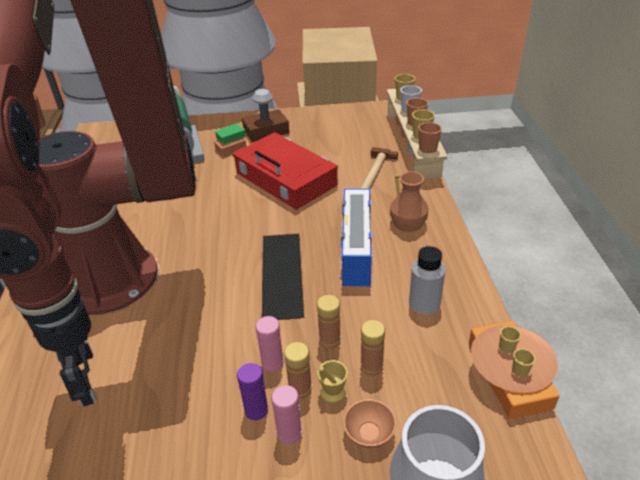

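Run:
```python
from h import *
c=cap('top');f=c['frame'];hsv=cv2.cvtColor(f,cv2.COLOR_RGB2HSV);H,S,V=[hsv[...,i].astype(int) for i in range(3)]
def big(m,x0,x1,y0,y1):
    k=np.zeros(m.shape,np.uint8);k[y0:y1,x0:x1]=m[y0:y1,x0:x1]*255
    cs,_=cv2.findContours(k,cv2.RETR_EXTERNAL,cv2.CHAIN_APPROX_NONE);return max(cs,key=cv2.contourArea),k
def rect(ct,z,nm):
    P=np.array([onz(c,*p[0],z)[:2] for p in ct],np.float32);r=cv2.minAreaRect(P);print(nm,'ctr',np.array(r[0]),'size',np.array(r[1]),'ang',r[2])
red=((H<6)|(H>174))&(S>200)
print('red V pct',np.percentile(V[220:375,40:205][red[220:375,40:205]],[5,25,50,75,95]))
ct,k=big(red&(V>200),40,205,220,375);rect(ct,.072,'lid')
print('approx',cv2.approxPolyDP(cv2.convexHull(ct),4,True).reshape(-1,2).tolist())
blk=(V<60);ct,k=big(blk,90,170,290,350);rect(ct,.102,'handle')
ct,k=big(blk,235,400,280,350);rect(ct,.003,'mat')
wh=(S<40)&(V>120);ct,k=big(wh,215,360,190,250);rect(ct,.099,'cover')
blue=(H>105)&(H<130)&(S>150)&(V>60);ct,k=big(blue|wh,210,360,185,260);rect(ct,.099,'crate(incl wall)')
yel=(H>20)&(H<35)&(S>120)&(V>100)
for x0,x1,y0,y1,n in[(450,482,213,247,'cA'),(412,444,250,284,'cB'),(472,502,287,318,'cC')]:
    ct,k=big(yel,x0,x1,y0,y1);(u,v),r=cv2.minEnclosingCircle(ct);rect(ct,.125,n);print(u,v,r)
for n,u,v,z in[('mortar',484,272,.065),('bowl',527,250,.04),('thermos',384,152,.155),('pink1',453,327,.125)]:print(n,onz(c,u,v,z))
```

```text
red V pct [136. 238. 240. 242. 244.]
lid ctr [0.47001693 0.37578392] size [0.16967553 0.28183916] ang 37.92118453979492
approx [[150, 230], [195, 288], [87, 371], [43, 308]]
handle ctr [0.41947258 0.33765137] size [0.010484   0.10435797] ang 38.311832427978516
mat ctr [ 0.43588334 -0.04658626] size [0.30393219 0.09505539] ang 88.18376922607422
cover ctr [0.63370872 0.02049401] size [0.2642135  0.06930207] ang 81.2745132446289
crate(incl wall) ctr [0.62584537 0.02176425] size [0.26421386 0.08510344] ang 81.15557861328125
cA ctr [ 0.61010122 -0.36246383] size [0.03978485 0.04119059] ang 86.79503631591797
466.5 226.0 10.30786418914795
cB ctr [ 0.52916908 -0.2801024 ] size [0.04134526 0.04227837] ang 87.5373764038086
428.6956481933594 264.0869445800781 10.521921157836914
cC ctr [ 0.45478314 -0.39805183] size [0.04136071 0.04208687] ang 17.575441360473633
488.47369384765625 299.3157958984375 10.863251686096191
mortar [ 0.52066121 -0.40904333  0.065     ]
bowl [ 0.57305027 -0.51446432  0.04      ]
thermos [ 0.76347209 -0.19124023  0.155     ]
pink1 [ 0.39931851 -0.32264268  0.125     ]
```

```bash
cat >> h.py <<'E'
from scipy.spatial.transform import Rotation as Ro
def down(a,tilt=0):
    a=np.radians(a);x=np.array([np.cos(a),np.sin(a),0]);y=np.array([np.sin(a),-np.cos(a),0]);return np.c_[x,y,[0,0,-1]]
def go(p,R,n,p0=None,R0=None):
    s=bot.get_state();p0=np.array(s['tool_pos'] if p0 is None else p0);R0=np.array(s['tool_rot'] if R0 is None else R0)
    rv=Ro.from_matrix(R0.T@R).as_rotvec();D=Ro.from_rotvec(rv/n).as_matrix();A=np.zeros((3,3));M=np.eye(3)
    for _ in range(n):A+=M;M=M@D
    d=np.linalg.solve(A,R0.T@(np.array(p)-p0));print(n,'rows of',np.round(d*1000,2),np.round(np.degrees(rv/n),3))
E
python3 - <<'E'
from h import *
go([.4195,.3375,.2],down(127.9),30)
E
```

```text
30 rows of [35.46 -1.17  1.04] [-1.000e-03 -2.000e-03 -3.805e+00]
```

>>> move_arm --pt "50 35.5 -1.2 1 0 0 -3.8" --pt "50 35.5 -1.2 1 0 0 -3.8" --pt "50 35.5 -1.2 1 0 0 -3.8" --pt "50 35.5 -1.2 1 0 0 -3.8" --pt "50 35.5 -1.2 1 0 0 -3.8" --pt "50 35.5 -1.2 1 0 0 -3.8" --pt "50 35.5 -1.2 1 0 0 -3.8" --pt "50 35.5 -1.2 1 0 0 -3.8" --pt "50 35.5 -1.2 1 0 0 -3.8" --pt "50 35.5 -1.2 1 0 0 -3.8" --pt "50 35.5 -1.2 1 0 0 -3.8" --pt "50 35.5 -1.2 1 0 0 -3.8"

```text
clock: 1.15
tool_pos: [0.4591, -0.2612, 0.219]
tool_rot: [[0.507, 0.862, -0.0], [0.862, -0.507, 0.0], [-0.0, -0.0, -1.0]]
ft_force: [0.3, -0.6, -0.7]
finger_gap: 0.584
```

>>> move_arm --pt "50 35.5 -1.2 1 0 0 -3.8" --pt "50 35.5 -1.2 1 0 0 -3.8" --pt "50 35.5 -1.2 1 0 0 -3.8" --pt "50 35.5 -1.2 1 0 0 -3.8" --pt "50 35.5 -1.2 1 0 0 -3.8" --pt "50 35.5 -1.2 1 0 0 -3.8" --pt "50 35.5 -1.2 1 0 0 -3.8" --pt "50 35.5 -1.2 1 0 0 -3.8" --pt "50 35.5 -1.2 1 0 0 -3.8" --pt "50 35.5 -1.2 1 0 0 -3.8" --pt "50 35.5 -1.2 1 0 0 -3.8" --pt "50 35.5 -1.2 1 0 0 -3.8"

```text
clock: 2.15
tool_pos: [0.5143, 0.1504, 0.207]
tool_rot: [[-0.261, 0.965, -0.0], [0.965, 0.261, 0.0], [0.0, -0.0, -1.0]]
ft_force: [0.0, -0.2, 0.6]
finger_gap: 0.588
```

>>> move_arm --pt "50 35.5 -1.2 1 0 0 -3.8" --pt "50 35.5 -1.2 1 0 0 -3.8" --pt "50 35.5 -1.2 1 0 0 -3.8" --pt "50 35.5 -1.2 1 0 0 -3.8" --pt "50 35.5 -1.2 1 0 0 -3.8" --pt "50 35.5 -1.2 1 0 0 -3.8" --pt "50 0 0 0 0 0 0" --pt "50 0 0 0 0 0 0"

```text
clock: 2.82
tool_pos: [0.4193, 0.3396, 0.201]
tool_rot: [[-0.615, 0.789, -0.0], [0.789, 0.615, -0.0], [0.0, -0.001, -1.0]]
ft_force: [1.2, 0.4, -0.2]
finger_gap: 0.582
```

Run:
```python
from h import *
st();go([.4195,.3375,.083],down(127.9),6)
c=cap('wrist','w1.png');print(c['mtx'],np.array(c['cam_to_world']))
f=c['frame'];k=(f.max(2)<60).astype(np.uint8)
print(proj(c,[.4195,.3375,.102]))
```

```text
2.8167 pos [0.4193 0.3396 0.201 ] gap 0.5824708247323318 F [ 1.2413  0.4436 -0.1555]
[[-0.6146  0.7888 -0.0005]
 [ 0.7888  0.6146 -0.0004]
 [ 0.     -0.0006 -1.    ]]
[31.2484 19.3268 -9.6678 61.0411 -0.0036 83.3232]
6 rows of [-0.31 -0.18 19.67] [-0.006 -0.     0.004]
[[358.271    0.     315.4426]
 [  0.     358.271  241.2681]
 [  0.       0.       1.    ]] [[ 0.7896  0.5888  0.173   0.3752]
 [ 0.6137 -0.7572 -0.2238  0.397 ]
 [-0.0008  0.2828 -0.9592  0.3431]
 [ 0.      0.      0.      1.    ]]
[313.5356 245.4175]
```

View pics/w1.png

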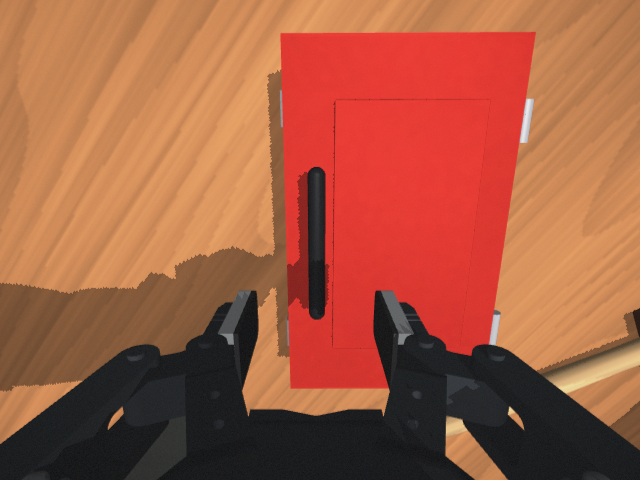

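>>> move_arm --pt "50 -0.3 -0.2 19.7 0 0 0" --pt "50 -0.3 -0.2 19.7 0 0 0" --pt "50 -0.3 -0.2 19.7 0 0 0" --pt "50 -0.3 -0.2 19.7 0 0 0" --pt "50 -0.3 -0.2 19.7 0 0 0" --pt "50 -0.3 -0.2 18 0 0 0" --pt "0 0 0 0 0 0 0" --pt "0 0 0 0 0 0 0" --pt "0 0 0 0 0 0 0" --pt "0 0 0 0 0 0 0" --pt "0 0 0 0 0 0 0" --grip_force 30

```text
clock: 3.78
tool_pos: [0.4224, 0.3365, 0.086]
tool_rot: [[-0.612, 0.791, 0.003], [0.791, 0.612, 0.001], [-0.001, 0.003, -1.0]]
ft_force: [4.9, 0.1, -3.7]
finger_gap: 0.128
```

Run:
```python
from h import *
st()
# lid arc rows: offsets along toolbox x (tool +y) and up (tool -z); to theta=1.72
r=np.hypot(148,36);a0=np.arctan2(36,148);n=24
th=np.linspace(0,1.72,n+1);X=-r*np.cos(a0+th);Z=r*np.sin(a0+th)
for dx,dz in zip(np.diff(X),np.diff(Z)):print([0,0,round(dx,1),round(-dz,1),0,0,0],end=', ')
print(X[-1],Z[-1])
```

```text
3.7833 pos [0.4224 0.3365 0.086 ] gap 0.12848384258059883 F [ 4.9398  0.0599 -3.6637]
[[-0.6116  0.7912  0.0031]
 [ 0.7912  0.6116  0.0009]
 [-0.0012  0.003  -1.    ]]
[ 30.8172  25.3287 -19.489   45.0047  -0.0472  83.1153]
[0, 0, np.float64(3.0), np.float64(-10.5), 0, 0, 0], [0, 0, np.float64(3.7), np.float64(-10.3), 0, 0, 0], [0, 0, np.float64(4.4), np.float64(-10.0), 0, 0, 0], [0, 0, np.float64(5.1), np.float64(-9.6), 0, 0, 0], [0, 0, np.float64(5.8), np.float64(-9.2), 0, 0, 0], [0, 0, np.float64(6.5), np.float64(-8.8), 0, 0, 0], [0, 0, np.float64(7.1), np.float64(-8.3), 0, 0, 0], [0, 0, np.float64(7.6), np.float64(-7.8), 0, 0, 0], [0, 0, np.float64(8.2), np.float64(-7.2), 0, 0, 0], [0, 0, np.float64(8.7), np.float64(-6.6), 0, 0, 0], [0, 0, np.float64(9.1), np.float64(-6.0), 0, 0, 0], [0, 0, np.float64(9.5), np.float64(-5.3), 0, 0, 0], [0, 0, np.float64(9.9), np.float64(-4.6), 0, 0, 0], [0, 0, np.float64(10.2), np.float64(-3.9), 0, 0, 0], [0, 0, np.float64(10.4), np.float64(-3.2), 0, 0, 0], [0, 0, np.float64(10.6), np.float64(-2.4), 0, 0, 0], [0, 0, np.float64(10.8), np.float64(-1.6), 0, 0, 0], [0, 0, np.float64(10.9), np.float64(-0.9), 0, 0, 0], [0, 0, np.float64(10.9), np.float64(-0.1), 0, 0, 0], [0, 0, np.float64(10.9), np.float64(0.7), 0, 0, 0], [0, 0, np.float64(10.8), np.float64(1.5), 0, 0, 0], [0, 0, np.float64(10.7), np.float64(2.3), 0, 0, 0], [0, 0, np.float64(10.5), np.float64(3.0), 0, 0, 0], [0, 0, np.float64(10.2), np.float64(3.8), 0, 0, 0], 57.60033521633106 141.00426015892674
```

>>> move_arm --pt "0 0 3 -10.5 0 0 0" --pt "0 0 3.7 -10.3 0 0 0" --pt "0 0 4.4 -10 0 0 0" --pt "0 0 5.1 -9.6 0 0 0" --pt "0 0 5.8 -9.2 0 0 0" --pt "0 0 6.5 -8.8 0 0 0" --pt "0 0 7.1 -8.3 0 0 0" --pt "0 0 7.6 -7.8 0 0 0" --pt "0 0 8.2 -7.2 0 0 0" --pt "0 0 8.7 -6.6 0 0 0" --pt "0 0 9.1 -6 0 0 0" --pt "0 0 9.5 -5.3 0 0 0"

```text
clock: 4.78
tool_pos: [0.4813, 0.3829, 0.1863]
tool_rot: [[-0.612, 0.791, -0.002], [0.791, 0.612, -0.003], [-0.001, -0.003, -1.0]]
ft_force: [-4.5, -6.1, 9.5]
finger_gap: 0.13
```

>>> move_arm --pt "0 0 9.9 -4.6 0 0 0" --pt "0 0 10.2 -3.9 0 0 0" --pt "0 0 10.4 -3.2 0 0 0" --pt "0 0 10.6 -2.4 0 0 0" --pt "0 0 10.8 -1.6 0 0 0" --pt "0 0 10.9 -0.9 0 0 0" --pt "0 0 10.9 -0.1 0 0 0" --pt "0 0 10.9 0.7 0 0 0" --pt "0 0 10.8 1.5 0 0 0" --pt "0 0 10.7 2.3 0 0 0" --pt "0 0 10.5 3 0 0 0" --pt "0 0 10.2 3.8 0 0 0"

```text
clock: 5.78
tool_pos: [0.5831, 0.4627, 0.1914]
tool_rot: [[-0.612, 0.791, 0.0], [0.791, 0.612, 0.001], [0.001, 0.001, -1.0]]
ft_force: [-5.0, -1.6, 16.1]
finger_gap: 0.119
```

Run:
```python
from h import *
st();cap('side','s1.png')
```

```text
5.7833 pos [0.5831 0.4627 0.1914] gap 0.11948085270064306 F [-4.9897 -1.576  16.1059]
[[-0.6125  0.7905  0.0003]
 [ 0.7905  0.6125  0.0011]
 [ 0.0007  0.0009 -1.    ]]
[32.7945 43.6145 30.0675 76.4055  0.0458 85.0272]
```

View pics/s1.png

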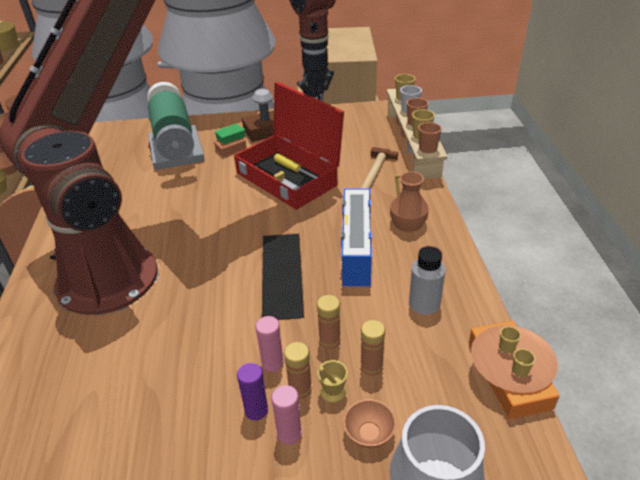

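>>> move_arm --pt "24 0 0 0 0 0 0" --pt "24 0 0 0 0 0 0" --pt "24 0 0 0 0 0 0" --pt "24 0 0 -10 0 0 0" --pt "24 0 0 -20 0 0 0" --pt "24 0 0 -25 0 0 0" --pt "24 0 0 -25 0 0 0" --pt "24 0 0 -10 0 0 0" --pt "24 0 0 0 0 0 0"

```text
clock: 6.58
tool_pos: [0.584, 0.4626, 0.284]
tool_rot: [[-0.612, 0.791, 0.004], [0.791, 0.612, 0.003], [-0.0, 0.005, -1.0]]
ft_force: [0.2, 0.3, 0.8]
finger_gap: 0.281
```

Run:
```python
from h import *
st()
go([.41,.31,.30],down(127.9),10)
c=cap('top','t2.png')
```

```text
6.5833 pos [0.584  0.4626 0.284 ] gap 0.2807435983871009 F [0.1973 0.3226 0.7742]
[[-0.6121  0.7908  0.0045]
 [ 0.7908  0.6121  0.0029]
 [-0.0004  0.0053 -1.    ]]
[32.7664 43.9957 44.4384 90.1364  0.0009 85.0254]
10 rows of [ -1.39 -23.09  -1.66] [ 0.031  0.003 -0.016]
```

View pics/t2.png

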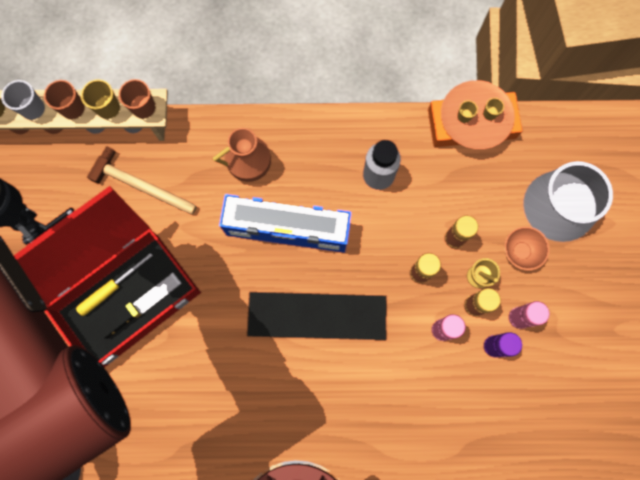

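>>> move_arm --pt "60 -1.4 -23 -1.7 0 0 0" --pt "60 -1.4 -23 -1.7 0 0 0" --pt "60 -1.4 -23 -1.7 0 0 0" --pt "60 -1.4 -23 -1.7 0 0 0" --pt "60 -1.4 -23 -1.7 0 0 0" --pt "60 -1.4 -23 -1.7 0 0 0" --pt "60 -1.4 -23 -1.7 0 0 0" --pt "60 -1.4 -23 -1.7 0 0 0" --pt "60 -1.4 -23 -1.7 0 0 0" --pt "60 -1.4 -23 -1.7 0 0 0" --pt "60 0 0 0 0 0 0" --pt "60 0 0 0 0 0 0"

```text
clock: 7.63
tool_pos: [0.409, 0.3096, 0.2965]
tool_rot: [[-0.612, 0.791, -0.001], [0.791, 0.612, -0.0], [0.0, -0.001, -1.0]]
ft_force: [0.1, 0.4, 0.4]
finger_gap: 0.702
```

Run:
```python
from h import *
st()
c=cap('wrist','w2.png')
for u,v in [(132,310),(118,325),(157,293)]:
    T=bot.capture('top'); p=onz(T,u,v,.018);print(p,proj(c,p))
```

```text
7.6333 pos [0.409  0.3096 0.2965] gap 0.7015328363927815 F [0.1092 0.3833 0.3853]
[[-0.6119  0.791  -0.0005]
 [ 0.791   0.6119 -0.0002]
 [ 0.0002 -0.0005 -1.    ]]
[28.953  13.7896 -2.8515 73.3908  0.0039 81.229 ]
[0.4502 0.3638 0.018 ] [371.5937 184.3417]
[0.4174 0.3929 0.018 ] [366.079  146.2162]
[0.4876 0.31   0.018 ] [366.5473 238.149 ]
```

View pics/w2.png

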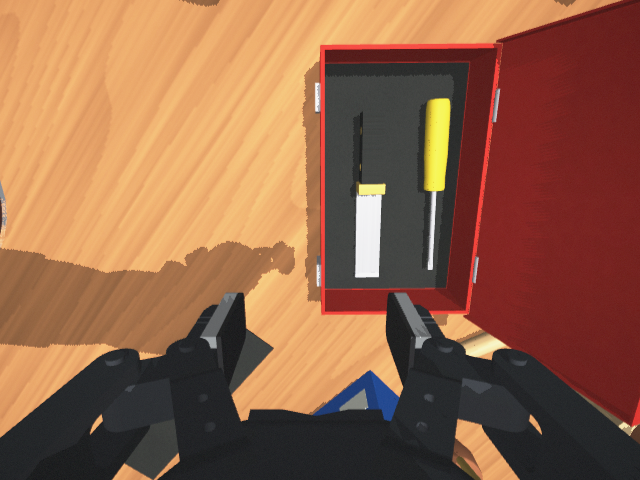

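Run:
```python
from h import *
c=cap('wrist');f=c['frame'];hsv=cv2.cvtColor(f,cv2.COLOR_RGB2HSV)
roi=np.zeros(f.shape[:2],np.uint8);roi[170:290,335:400]=1
w=((hsv[...,1]<50)&(hsv[...,2]>140)&(roi>0)).astype(np.uint8)
cs,_=cv2.findContours(w,0,1);ct=max(cs,key=cv2.contourArea);P=np.array([onz(c,*q[0],.009)[:2] for q in ct],np.float32)
r=cv2.minAreaRect(P);print('blade',r)
y=((hsv[...,0]>18)&(hsv[...,0]<35)&(hsv[...,1]>100)&(roi>0)).astype(np.uint8)
cs,_=cv2.findContours(y,0,1);ct=max(cs,key=cv2.contourArea);P=np.array([onz(c,*q[0],.02)[:2] for q in ct],np.float32);print('collar',cv2.minAreaRect(P),cv2.boundingRect(ct))
# front wall inner
ex=np.array([.789,.614])
for u,v in[(326,190),(322,190)]:print('wall',onz(c,u,v,.066)[:2]@ex)
print('blade x',np.array(r[0])@ex)
```

```text
blade ((0.48959916830062866, 0.31128278374671936), (0.03041110187768936, 0.10869070887565613), 38.61625671386719)
collar ((0.45148909091949463, 0.3596869707107544), (0.03323488309979439, 0.013975761830806732), 37.67939376831055) (355, 182, 29, 13)
wall 0.5255831924718579
wall 0.5214261290886886
blade x 0.5774213730096817
```

Run:
```python
from h import *
go([.4335,.3816,.08],down(128.6),8)
```

```text
8 rows of [ 5.2   7.77 27.03] [-0.005 -0.001 -0.107]
```

>>> move_arm --pt "45 5.2 7.8 27 0 0 -0.1" --pt "45 5.2 7.8 27 0 0 -0.1" --pt "45 5.2 7.8 27 0 0 -0.1" --pt "45 5.2 7.8 27 0 0 -0.1" --pt "45 5.2 7.8 27 0 0 -0.1" --pt "45 5.2 7.8 27 0 0 -0.1" --pt "45 5.2 7.8 27 0 0 -0.1" --pt "45 5.2 7.8 27 0 0 -0.1" --pt "45 0 0 0 0 0 0" --pt "45 0 0 0 0 0 0"

```text
clock: 8.72
tool_pos: [0.4324, 0.3811, 0.0794]
tool_rot: [[-0.623, 0.782, -0.003], [0.782, 0.623, -0.002], [0.0, -0.004, -1.0]]
ft_force: [0.8, 1.1, 1.1]
finger_gap: 0.529
```

Run:
```python
from h import *
st();go([.4335,.3816,.006],down(128.6),5)
c=cap('wrist','w3.png')
```

```text
8.7167 pos [0.4324 0.3811 0.0794] gap 0.5291677541725677 F [0.8309 1.0515 1.063 ]
[[-0.6235  0.7818 -0.003 ]
 [ 0.7818  0.6235 -0.002 ]
 [ 0.0003 -0.0036 -1.    ]]
[ 34.12    29.4338 -13.5565  47.2157  -0.0014  85.5483]
5 rows of [-0.05  0.26 14.68] [-0.041 -0.003 -0.006]
```

View pics/w3.png

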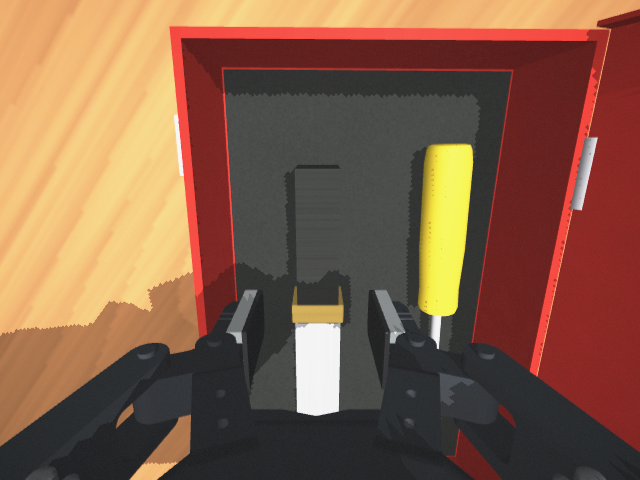

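>>> move_arm --pt "45 0 0.3 14.7 0 0 0" --pt "45 0 0.3 14.7 0 0 0" --pt "45 0 0.3 14.7 0 0 0" --pt "45 0 0.3 14.7 0 0 0" --pt "45 0 0.3 14 0 0 0" --pt "45 0 0 0 0 0 0" --pt "0 0 0 0 0 0 0" --pt "0 0 0 0 0 0 0" --pt "0 0 0 0 0 0 0" --pt "0 0 0 0 0 0 0" --pt "0 0 0 0 0 0 0" --grip_force 80

```text
clock: 9.68
tool_pos: [0.4353, 0.3827, 0.01]
tool_rot: [[-0.623, 0.782, 0.002], [0.782, 0.623, 0.001], [-0.0, 0.002, -1.0]]
ft_force: [-1.9, -1.0, 7.3]
finger_gap: 0.261
```

>>> move_arm --pt "0 0 0 -10 0 0 0" --pt "0 0 0 -20 0 0 0" --pt "0 0 0 -30 0 0 0" --pt "0 0 0 -35 0 0 0" --pt "0 0 0 -35 0 0 0" --pt "0 0 0 -30 0 0 0" --pt "0 0 0 -20 0 0 0" --pt "0 0 0 -10 0 0 0" --pt "0 0 0 0 0 0 0" --pt "0 0 0 0 0 0 0"

```text
clock: 10.52
tool_pos: [0.4343, 0.3822, 0.1979]
tool_rot: [[-0.623, 0.782, 0.0], [0.782, 0.623, 0.0], [0.0, 0.0, -1.0]]
ft_force: [-0.4, 0.0, -3.4]
finger_gap: 0.259
```

Run:
```python
from h import *
st()
# crate geometry: white cover contour, corners, from top; yellow strip/mark
c=cap('top');f=c['frame'];hsv=cv2.cvtColor(f,cv2.COLOR_RGB2HSV)
o=f[190:256,212:358];cv2.imwrite('pics/crate.png',cv2.cvtColor(cv2.resize(o,None,fx=5,fy=5,interpolation=cv2.INTER_CUBIC),cv2.COLOR_RGB2BGR))
```

```text
10.5167 pos [0.4343 0.3822 0.1979] gap 0.25947806798714995 F [-0.4284  0.0313 -3.4293]
[[-0.6231  0.7822  0.0001]
 [ 0.7822  0.6231  0.0001]
 [ 0.      0.0001 -1.    ]]
[34.1088 23.5862 -3.7374 62.6706  0.0025 85.5693]
```

View pics/crate.png

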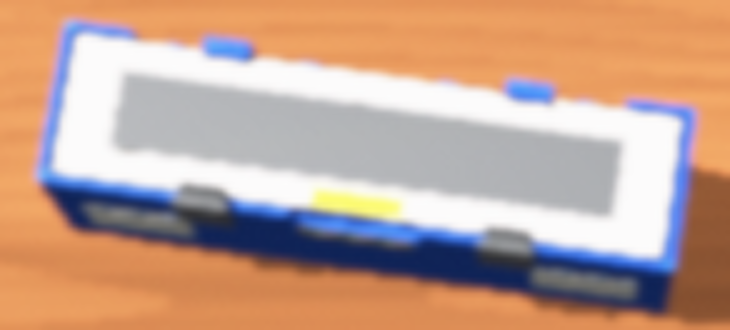

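Run:
```python
from h import *
c=cap('top')
P={n:onz(c,212+u/5-.4,190+v/5-.4,.099)[:2] for n,u,v in[('fl',42,182),('fr',673,268),('bl',66,24),('br',694,108),('mark',357,204)]}
for k in P:print(k,P[k])
print('len',np.linalg.norm(P['fl']-P['fr']),np.linalg.norm(P['bl']-P['br']),'dep',np.linalg.norm(P['fl']-P['bl']),np.linalg.norm(P['fr']-P['br']))
ctr=sum(P[k] for k in['fl','fr','bl','br'])/4
for a,b in[('fr','fl'),('br','bl')]:
    d=P[b]-P[a];print('yaw x',np.degrees(np.arctan2(d[1],d[0]))-90)
print(ctr)
```

```text
fl [0.62045125 0.15926663]
fr [ 0.58013101 -0.11070189]
bl [0.69080899 0.1506137 ]
br [ 0.65044021 -0.12102157]
mark [0.60943397 0.0240499 ]
len 0.2729628531873842 0.2746185643348947 dep 0.07088783136589547 0.07106250331492404
yaw x -8.494430095968639
yaw x -8.453079267521062
[0.63545786 0.01953922]
```

Run:
```python
from h import *
go([.4172,.0520,.14],down(171.53),12)
```

```text
12 rows of [-13.62 -24.65   4.74] [-0.012 -0.006 -3.583]
```

>>> move_arm --pt "0 -13.6 -24.6 4.7 0 0 -3.58" --pt "0 -13.6 -24.6 4.7 0 0 -3.58" --pt "0 -13.6 -24.6 4.7 0 0 -3.58" --pt "0 -13.6 -24.6 4.7 0 0 -3.58" --pt "0 -13.6 -24.6 4.7 0 0 -3.58" --pt "0 -13.6 -24.6 4.7 0 0 -3.58" --pt "0 -13.6 -24.6 4.7 0 0 -3.58" --pt "0 -13.6 -24.6 4.7 0 0 -3.58" --pt "0 -13.6 -24.6 4.7 0 0 -3.58" --pt "0 -13.6 -24.6 4.7 0 0 -3.58" --pt "0 -13.6 -24.6 4.7 0 0 -3.58" --pt "0 -13.6 -24.6 4.7 0 0 -3.58"

```text
clock: 11.62
tool_pos: [0.4168, 0.0519, 0.1402]
tool_rot: [[-0.989, 0.145, -0.003], [0.145, 0.989, 0.0], [0.003, -0.0, -1.0]]
ft_force: [1.0, -0.1, -2.5]
finger_gap: 0.262
```

>>> move_arm --pt "0 0 0 10 0 0 0" --pt "0 0 0 15 0 0 0" --pt "0 0 0 15 0 0 0" --pt "0 0 0 7 0 0 0" --pt "0 0 0 0 0 0 0" --pt "0 0 0 0 0 0 0"

```text
clock: 12.12
tool_pos: [0.4174, 0.0534, 0.0941]
tool_rot: [[-0.989, 0.148, -0.002], [0.148, 0.989, 0.0], [0.002, -0.0, -1.0]]
ft_force: [-0.5, 0.0, -2.0]
finger_gap: 0.26
```

Run:
```python
from h import *
s=st();R=np.array(s['tool_rot']);p=np.array(s['tool_pos'])
tip=p-R[:,0]*.1447+R[:,2]*.006;nt=[.5999,.0248,.084]
print('tip pred',tip)
ims=[]
for n in['top','side']:
    c=cap(n);q=proj(c,tip);m=proj(c,nt);print(n,'tip px',q,'notch px',m)
    x,y=int(m[0])-70,int(m[1])-45;print('crop',x,y);ims.append(cv2.resize(c['frame'][y:y+75,x:x+130],None,fx=6,fy=4*1.0,interpolation=2) if 0 else cv2.resize(c['frame'][y:y+70,x:x+150],None,fx=4,fy=4,interpolation=2))
cv2.imwrite('pics/tip.png',cv2.cvtColor(np.vstack(ims),cv2.COLOR_RGB2BGR))
```

```text
12.1167 pos [0.4174 0.0534 0.0941] gap 0.26037569177123293 F [-0.5063  0.009  -1.953 ]
[[-0.989   0.1476 -0.002 ]
 [ 0.1476  0.989   0.0001]
 [ 0.002  -0.0002 -1.    ]]
[ -2.6897  13.6875 -36.0833  40.3423  -0.0015   5.8003]
tip pred [0.5605 0.032  0.0878]
top tip px [279.5371 253.8495] notch px [283.0737 236.2595]
crop 213 191
side tip px [326.5745 222.9478] notch px [342.3522 224.4618]
crop 272 179
```

View pics/tip.png

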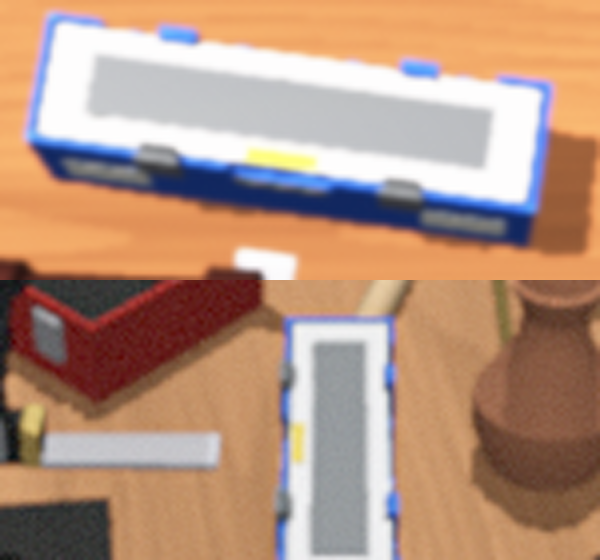

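>>> move_arm --pt "0 -10 -1 1 0 0 0" --pt "0 -10 0 0 0 0 0" --pt "0 -10 0 0 0 0 0" --pt "0 -10 0 0 0 0 0" --pt "0 -6 0 0 0 0 0" --pt "0 -6 0 0 0 0 0" --pt "0 -6 0 0 0 0 0" --pt "0 -6 0 0 0 0 0" --pt "0 -6 0 0 0 0 0" --pt "0 0 0 0 0 0 0" --pt "0 0 0 0 0 0 0"

```text
clock: 13.13
tool_pos: [0.4874, 0.0419, 0.0935]
tool_rot: [[-0.989, 0.148, -0.0], [0.148, 0.989, 0.0], [0.0, -0.0, -1.0]]
ft_force: [-0.6, -0.2, -2.2]
finger_gap: 0.262
```

Run:
```python
from h import *
s=st();R=np.array(s['tool_rot']);p=np.array(s['tool_pos'])
tip=p-R[:,0]*.1447+R[:,2]*.006;ex=np.array([.9891,-.1473,0]);print('tip',tip,'in',(tip-[.5999,.0248,.084])@ex)
# rotation about notch point N (line along ey) tip-up by phi, total .46 rad
N=np.array([.5999,.0248,.084]);ey=np.array([.1473,.9891,0])
go_p=lambda ph:(N+Ro.from_rotvec(-ey*ph).as_matrix()@(p+np.array([0,0,-(tip[2]-.084)])-N),Ro.from_rotvec(-ey*ph).as_matrix()@R)
# first drop so underside touches notch, then rotate
for ph,n in((.25,6),(.46,12)):
    a=go_p(ph);print(ph,a[0]);go(a[0],a[1],n,p+np.array([0,0,-(tip[2]-.084)]),R)
```

```text
13.1333 pos [0.4874 0.0419 0.0935] gap 0.26207148680521275 F [-0.5594 -0.2118 -2.1801]
[[-0.989   0.1479 -0.0002]
 [ 0.1479  0.989   0.    ]
 [ 0.0002 -0.     -1.    ]]
[ -3.6591  20.1733 -26.5207  43.3193   0.0008   4.8481]
tip [0.6305 0.0205 0.0875] in 0.030889432209528556
0.25 [0.4894 0.0416 0.0617]
6 rows of [ 0.15 -0.    4.75] [-0.002 -2.387  0.   ]
0.46 [0.4964 0.0405 0.0389]
12 rows of [ 0.15 -0.    4.37] [-0.001 -2.196  0.   ]
```

>>> move_arm --pt "0 0 0 3 0 0 0" --pt "0 0.2 0 4.4 0 -2.2 0" --pt "0 0.2 0 4.4 0 -2.2 0" --pt "0 0.1 0 4.4 0 -2.2 0" --pt "0 0.2 0 4.4 0 -2.2 0" --pt "0 0.1 0 4.4 0 -2.2 0" --pt "0 0.2 0 4.4 0 -2.2 0" --pt "0 0.1 0 4.4 0 -2.2 0" --pt "0 0.2 0 4.4 0 -2.2 0" --pt "0 0.1 0 4.4 0 -2.2 0" --pt "0 0 0 0 0 0 0"

```text
clock: 14.05
tool_pos: [0.4888, 0.0415, 0.0499]
tool_rot: [[-0.931, 0.147, 0.333], [0.139, 0.989, -0.05], [-0.336, -0.0, -0.942]]
ft_force: [-1.2, 0.4, -2.0]
finger_gap: 0.263
```

>>> move_arm --pt "0 0.2 0 4.4 0 -2.2 0" --pt "0 0.1 0 4.4 0 -2.2 0" --pt "0 0 0 0 0 0 0" --pt "0 0 0 0 0 0 0"

```text
clock: 14.38
tool_pos: [0.4939, 0.0409, 0.0428]
tool_rot: [[-0.903, 0.148, 0.403], [0.135, 0.989, -0.06], [-0.407, -0.0, -0.913]]
ft_force: [-0.4, -0.2, -2.0]
finger_gap: 0.263
```

Run:
```python
from h import *
s=st();R=np.array(s['tool_rot']);p=np.array(s['tool_pos'])
tip=p-R[:,0]*.1447+R[:,2]*.006;print(tip)
ims=[]
for n in['top','side']:
    c=cap(n);m=proj(c,[.5999,.0248,.084]);x,y=int(m[0])-75,int(m[1])-45
    ims.append(cv2.resize(c['frame'][y:y+70,x:x+150],None,fx=4,fy=4,interpolation=2))
cv2.imwrite('pics/pry.png',cv2.cvtColor(np.vstack(ims),cv2.COLOR_RGB2BGR))
```

```text
14.3833 pos [0.4939 0.0409 0.0428] gap 0.2627566785980054 F [-0.3888 -0.2174 -1.9549]
[[-0.9033  0.1476  0.4029]
 [ 0.1348  0.989  -0.0603]
 [-0.4073 -0.0001 -0.9133]]
[ -1.9706  14.509  -56.0333  -4.4411  -2.6585   5.9545]
[0.6271 0.021  0.0963]
```

View pics/pry.png

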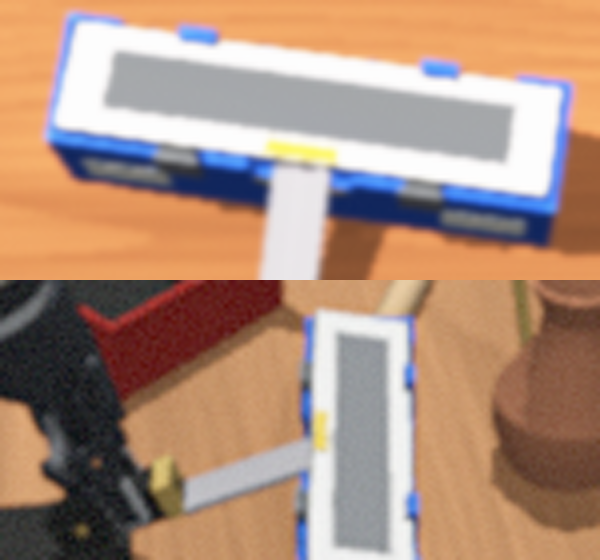

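>>> move_arm --pt "0 0 0 -4.4 0 2.2 0" --pt "0 -0.1 0 -4.4 0 2.2 0" --pt "0 -0.1 0 -4.4 0 2.2 0" --pt "0 -0.2 0 -4.4 0 2.2 0" --pt "0 -0.1 0 -4.4 0 2.2 0" --pt "0 -0.2 0 -4.4 0 2.2 0" --pt "0 -0.1 0 -4.4 0 2.2 0" --pt "0 -0.2 0 -4.4 0 2.2 0" --pt "0 5 0 -4.4 0 2.2 0" --pt "0 10 0 -4.4 0 2.2 0" --pt "0 10 0 -4 0 2.2 0"

```text
clock: 15.4
tool_pos: [0.4612, 0.0458, 0.0894]
tool_rot: [[-0.989, 0.148, -0.0], [0.148, 0.989, 0.0], [0.0, 0.0, -1.0]]
ft_force: [0.5, 0.2, -0.6]
finger_gap: 0.264
```

>>> move_arm --pt "0 15 0 0 0 0 0" --pt "0 20 0 0 0 0 0" --pt "0 20 0 0 0 0 0" --pt "0 20 0 0 0 0 0" --pt "0 0 0 -30 0 0 0" --pt "0 0 0 -40 0 0 0" --pt "0 0 0 -40 0 0 0" --pt "0 0 0 0 0 0 0"

```text
clock: 16.07
tool_pos: [0.3901, 0.0569, 0.2054]
tool_rot: [[-0.989, 0.148, 0.01], [0.148, 0.989, -0.0], [-0.01, 0.001, -1.0]]
ft_force: [2.4, -0.8, -1.2]
finger_gap: 0.263
```

Run:
```python
from h import *
s=st()
# back over lever's old place: TCP (.4345,.3822), yaw 128.6
go([.4345,.3822,.18],down(128.5),13)
c=cap('top')
hsv=cv2.cvtColor(c['frame'],cv2.COLOR_RGB2HSV);w=((hsv[...,1]<40)&(hsv[...,2]>110)).astype(np.uint8);k=np.zeros_like(w);k[185:260,210:360]=w[185:260,210:360]
cs,_=cv2.findContours(k,0,1);ct=max(cs,key=cv2.contourArea);print(cv2.boundingRect(ct))
for z in(.1,.11):print(cv2.minAreaRect(np.array([onz(c,*q[0],z)[:2] for q in ct],np.float32)))
cv2.imwrite('pics/free.png',cv2.cvtColor(cv2.resize(cap('side')['frame'][160:300,240:440],None,fx=3.5,fy=3.5,interpolation=2),cv2.COLOR_RGB2BGR))
```

```text
16.0667 pos [0.3901 0.0569 0.2054] gap 0.26336683092268603 F [ 2.3998 -0.8195 -1.2054]
[[-0.989   0.1478  0.0103]
 [ 0.1478  0.989  -0.0003]
 [-0.0102  0.0012 -0.9999]]
[ -2.3611   2.9539 -29.7989  56.6575   0.0065   6.1381]
13 rows of [ 9.1  24.2   1.94] [0.022 0.041 3.308]
(222, 197, 126, 44)
((0.6333581209182739, 0.020975306630134583), (0.26669663190841675, 0.07165515422821045), 81.13318634033203)
((0.630855917930603, 0.02036244422197342), (0.26457688212394714, 0.07108563184738159), 81.13316345214844)
```

View pics/free.png

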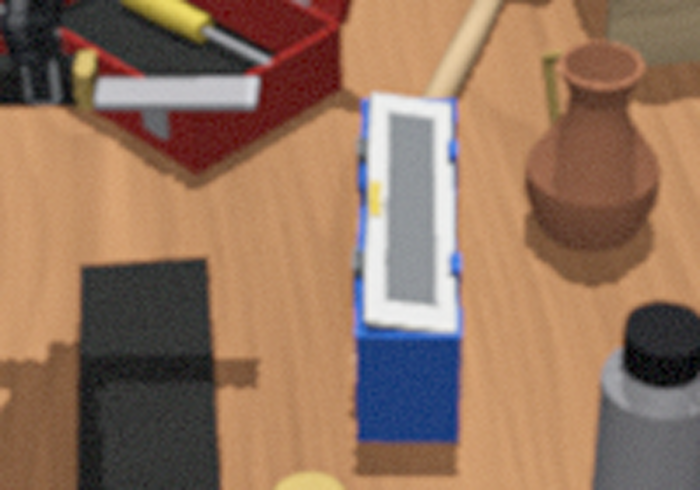

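>>> move_arm --pt "0 9.1 24.2 1.9 0 0 3.3" --pt "0 9.1 24.2 1.9 0 0 3.3" --pt "0 9.1 24.2 1.9 0 0 3.3" --pt "0 9.1 24.2 1.9 0 0 3.3" --pt "0 9.1 24.2 1.9 0 0 3.3" --pt "0 9.1 24.2 1.9 0 0 3.3" --pt "0 9.1 24.2 1.9 0 0 3.3" --pt "0 9.1 24.2 1.9 0 0 3.3" --pt "0 9.1 24.2 1.9 0 0 3.3" --pt "0 9.1 24.2 1.9 0 0 3.3" --pt "0 9.1 24.2 1.9 0 0 3.3" --pt "0 9.1 24.2 1.9 0 0 3.3"

```text
clock: 17.17
tool_pos: [0.4173, 0.3604, 0.1736]
tool_rot: [[-0.666, 0.746, -0.003], [0.746, 0.666, -0.001], [0.001, -0.003, -1.0]]
ft_force: [0.7, 0.1, -1.1]
finger_gap: 0.262
```

>>> move_arm --pt "0 9.1 24.2 1.9 0 0 3.3" --pt "0 0 0 0 0 0 0" --pt "0 0 0 0 0 0 0"

```text
clock: 17.42
tool_pos: [0.4295, 0.3827, 0.1713]
tool_rot: [[-0.625, 0.781, -0.003], [0.781, 0.625, -0.002], [0.0, -0.003, -1.0]]
ft_force: [-0.7, -0.6, -3.2]
finger_gap: 0.262
```

Run:
```python
from h import *
s=st();go([.4345,.3822,.011],down(128.5),10)
```

```text
17.4167 pos [0.4295 0.3827 0.1713] gap 0.2616570289827784 F [-0.6804 -0.5865 -3.1638]
[[-0.6249  0.7807 -0.0026]
 [ 0.7807  0.6249 -0.0017]
 [ 0.0003 -0.0032 -1.    ]]
[34.4222 24.4227 -6.5902 59.1685  0.0037 85.7469]
10 rows of [-0.36  0.39 16.03] [-0.018 -0.002  0.018]
```

>>> move_arm --pt "0 -0.4 0.4 20 0 0 0" --pt "0 -0.4 0.4 20 0 0 0" --pt "0 -0.4 0.4 20 0 0 0" --pt "0 -0.4 0.4 20 0 0 0" --pt "0 -0.4 0.4 20 0 0 0" --pt "0 -0.4 0.4 20 0 0 0" --pt "0 -0.4 0.4 15 0 0 0" --pt "0 -0.4 0.4 13 0 0 0" --pt "0 -0.4 0.4 8 0 0 0" --pt "0 0 0 3 0 0 0" --pt "0 0 0 1 0 0 0" --pt "0 0 0 0 0 0 0"

```text
clock: 18.42
tool_pos: [0.4351, 0.3817, 0.0136]
tool_rot: [[-0.624, 0.782, 0.0], [0.782, 0.624, -0.0], [-0.0, -0.0, -1.0]]
ft_force: [-0.2, -0.1, -0.9]
finger_gap: 0.262
```

>>> move_arm --pt "45 0 0 0 0 0 0" --pt "45 0 0 0 0 0 0" --pt "45 0 0 0 0 0 0" --pt "45 0 0 -20 0 0 0" --pt "45 0 0 -30 0 0 0" --pt "45 0 0 -40 0 0 0" --pt "45 0 0 -40 0 0 0" --pt "45 0 0 -40 0 0 0" --pt "45 0 0 -30 0 0 0" --pt "45 0 0 0 0 0 0"

```text
clock: 19.25
tool_pos: [0.4378, 0.3838, 0.2207]
tool_rot: [[-0.624, 0.781, 0.009], [0.781, 0.624, 0.006], [-0.001, 0.011, -1.0]]
ft_force: [0.6, 0.2, 0.2]
finger_gap: 0.53
```

Run:
```python
from h import *
s=st();go([.6355,.0195,.19],down(81.53),14)
c=cap('top');print('jug',onz(c,245,150,.13))
```

```text
19.25 pos [0.4378 0.3838 0.2207] gap 0.5299851865464328 F [0.5552 0.2139 0.199 ]
[[-0.624   0.7813  0.0091]
 [ 0.7814  0.624   0.0061]
 [-0.0009  0.0109 -0.9999]]
[34.0531 22.7106 -1.5822 65.081  -0.0038 85.4414]
14 rows of [-29.82   6.18   2.22] [ 0.044 -0.015  3.363]
jug [0.7804 0.1044 0.13  ]
```

>>> move_arm --pt "85 -29.8 6.2 2.2 0 0 3.36" --pt "85 -29.8 6.2 2.2 0 0 3.36" --pt "85 -29.8 6.2 2.2 0 0 3.36" --pt "85 -29.8 6.2 2.2 0 0 3.36" --pt "85 -29.8 6.2 2.2 0 0 3.36" --pt "85 -29.8 6.2 2.2 0 0 3.36" --pt "85 -29.8 6.2 2.2 0 0 3.36" --pt "85 -29.8 6.2 2.2 0 0 3.36" --pt "85 -29.8 6.2 2.2 0 0 3.36" --pt "85 -29.8 6.2 2.2 0 0 3.36" --pt "85 -29.8 6.2 2.2 0 0 3.36" --pt "85 -29.8 6.2 2.2 0 0 3.36"

```text
clock: 20.3
tool_pos: [0.624, 0.0766, 0.1859]
tool_rot: [[0.033, 0.999, -0.001], [0.999, -0.033, -0.0], [-0.0, -0.001, -1.0]]
ft_force: [0.1, -0.1, 0.2]
finger_gap: 1.0
```

>>> move_arm --pt "85 -29.8 6.2 2.2 0 0 3.36" --pt "85 -29.8 6.2 2.2 0 0 3.36" --pt "85 0 0 0 0 0 0" --pt "85 0 0 0 0 0 0"

```text
clock: 20.63
tool_pos: [0.6323, 0.0163, 0.1816]
tool_rot: [[0.149, 0.989, -0.002], [0.989, -0.149, 0.0], [-0.0, -0.002, -1.0]]
ft_force: [-1.5, 0.8, 1.0]
finger_gap: 0.997
```

Run:
```python
from h import *
s=st();go([.6355,.0195,.085],down(81.53),8)
c=cap('wrist','w4.png')
for q in[(-31,0,105),(31,0,94),(-36,0,84)]:
    ex=np.array([.9891,-.1473]);p=np.array([.6355,.0195])+ex*q[0]/1000;print(proj(c,[*p,q[2]/1000]))
```

```text
20.6333 pos [0.6323 0.0163 0.1816] gap 0.9967946721581554 F [-1.4653  0.8075  1.0079]
[[ 0.1492  0.9888 -0.0015]
 [ 0.9888 -0.1492  0.0002]
 [-0.0001 -0.0015 -1.    ]]
[-5.1417 30.1309  4.3391 64.2971  0.0008 93.4372]
8 rows of [ 0.45  0.34 12.07] [-0.011  0.001 -0.014]
[271.4764 247.919 ]
[366.0942 242.7415]
[267.8899 238.8654]
```

View pics/w4.png

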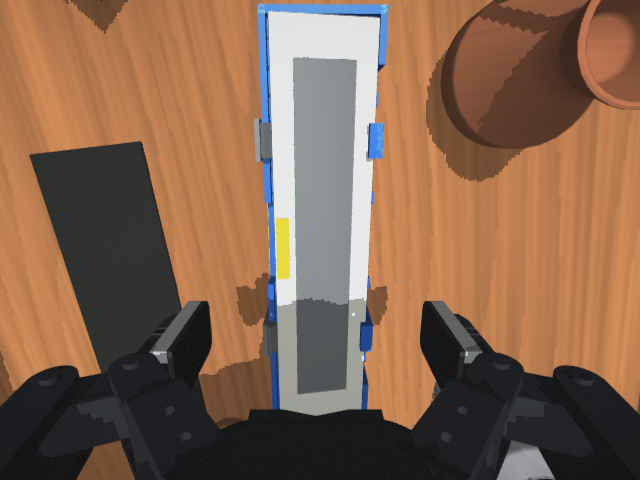

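>>> move_arm --pt "85 0.4 0.5 12.4 0 0 0" --pt "85 0.4 0.5 12.4 0 0 0" --pt "85 0.4 0.5 12.4 0 0 0" --pt "85 0.4 0.5 12.4 0 0 0" --pt "85 0.4 0.5 12.4 0 0 0" --pt "85 0.4 0.5 12.4 0 0 0" --pt "85 0.4 0.5 12.4 0 0 0" --pt "85 0.4 0.5 12.4 0 0 0" --pt "85 0 0 0 0 0 0" --pt "85 0 0 0 0 0 0"

```text
clock: 21.52
tool_pos: [0.6365, 0.0217, 0.0829]
tool_rot: [[0.145, 0.989, -0.002], [0.989, -0.145, 0.0], [0.0, -0.002, -1.0]]
ft_force: [0.9, -0.7, -0.1]
finger_gap: 0.997
```

>>> move_arm --pt "55 0 0 0 0 0 0" --pt "55 0 0 0 0 0 0" --pt "55 0 0 0 0 0 0" --pt "55 0 0 0 0 0 0" --pt "55 0 0 0 0 0 0" --pt "55 0 0 0 0 0 0" --grip_force 30

```text
clock: 22.02
tool_pos: [0.6375, 0.0208, 0.0847]
tool_rot: [[0.146, 0.989, 0.001], [0.989, -0.146, 0.001], [0.001, 0.001, -1.0]]
ft_force: [-2.3, 2.4, 6.0]
finger_gap: 0.705
```

>>> move_arm --pt "50 0 0 -1 0 0 0" --pt "50 0 -2 0 0 0 0" --pt "50 0 -2 0 0 0 0" --pt "50 0 -2 0 0 0 0" --pt "50 0 -2 0 0 0 0" --pt "50 0 -2 0 0 0 0" --pt "50 0 -1 0 0 0 0" --pt "50 0 0 0 0 0 0"

```text
clock: 22.68
tool_pos: [0.6358, 0.0207, 0.0856]
tool_rot: [[0.148, 0.989, 0.018], [0.989, -0.148, -0.002], [0.001, 0.018, -1.0]]
ft_force: [38.0, -3.6, -25.8]
finger_gap: 0.702
```

>>> move_arm --pt "50 0 0 -2 0 0 0" --pt "50 0 0 -4 0 0 0" --pt "50 0 0 -4 0 0 0" --pt "50 0 0 -5 0 0 0" --pt "50 0 0 0 0 0 0"

```text
clock: 23.1
tool_pos: [0.6264, 0.022, 0.1003]
tool_rot: [[0.147, 0.989, 0.001], [0.989, -0.147, -0.0], [-0.0, 0.001, -1.0]]
ft_force: [0.4, 0.1, -1.6]
finger_gap: 0.698
```

Run:
```python
from h import *
st();cv2.imwrite('pics/lift.png',cv2.cvtColor(cv2.resize(cap('side')['frame'][160:300,240:440],None,fx=3.5,fy=3.5,interpolation=2),cv2.COLOR_RGB2BGR))
```

```text
23.1 pos [0.6264 0.022  0.1003] gap 0.697556092875241 F [ 0.3651  0.056  -1.5813]
[[ 0.1468  0.9892  0.0006]
 [ 0.9892 -0.1468 -0.0001]
 [-0.0001  0.0006 -1.    ]]
[-4.6671 32.9389 -3.6918 53.3364 -0.0055 93.7723]
```

View pics/lift.png

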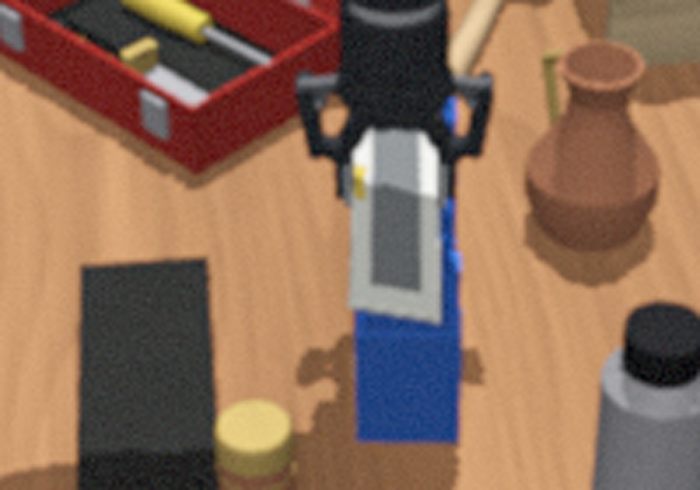

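>>> move_arm --pt "50 0 -2 -10 0 0 0" --pt "50 0 -5 -20 0 0 0" --pt "50 0 -5 -20 0 0 0" --pt "50 0 -5 -10 0 0 0" --pt "50 0 0 0 0 0 0"

```text
clock: 23.57
tool_pos: [0.61, 0.0246, 0.1622]
tool_rot: [[0.147, 0.989, 0.004], [0.989, -0.147, -0.0], [0.0, 0.004, -1.0]]
ft_force: [-0.2, -0.4, -2.8]
finger_gap: 0.696
```

Run:
```python
from h import *
s=st();go([.4365,-.0466,.06],down(88.2),10)
```

```text
23.5667 pos [0.61   0.0246 0.1622] gap 0.6963030396443892 F [-0.1994 -0.4356 -2.8038]
[[ 0.1466  0.9892  0.0036]
 [ 0.9892 -0.1466 -0.0003]
 [ 0.0002  0.0036 -1.    ]]
[-4.5461 28.2136 -1.8764 59.7029  0.0001 93.8826]
10 rows of [ -8.74 -16.63  10.19] [ 0.021 -0.    -0.663]
```

>>> move_arm --pt "50 -8.7 -16.6 5 0 0 -0.66" --pt "50 -8.7 -16.6 5 0 0 -0.66" --pt "50 -8.7 -16.6 5 0 0 -0.66" --pt "50 -8.7 -16.6 5 0 0 -0.66" --pt "50 -8.7 -16.6 5 0 0 -0.66" --pt "50 -8.7 -16.6 10 0 0 -0.66" --pt "50 -8.7 -16.6 15 0 0 -0.66" --pt "50 -8.7 -16.6 18 0 0 -0.66" --pt "50 -8.7 -16.6 18 0 0 -0.66" --pt "50 -8.7 -16.6 16 0 0 -0.66" --pt "50 0 0 0 0 0 0"

```text
clock: 24.48
tool_pos: [0.43, -0.046, 0.0541]
tool_rot: [[0.033, 0.999, -0.008], [0.999, -0.033, 0.002], [0.001, -0.008, -1.0]]
ft_force: [-0.9, 1.1, -2.3]
finger_gap: 0.694
```

>>> move_arm --pt "50 0 0 15 0 0 0" --pt "50 0 0 15 0 0 0" --pt "50 0 0 10 0 0 0" --pt "50 0 0 6 0 0 0" --pt "50 0 0 4 0 0 0" --pt "50 0 0 3 0 0 0" --pt "50 0 0 0 0 0 0"

```text
clock: 25.07
tool_pos: [0.4361, -0.0462, 0.0041]
tool_rot: [[0.032, 0.999, -0.0], [0.999, -0.032, 0.0], [0.0, -0.0, -1.0]]
ft_force: [0.2, 0.0, -2.0]
finger_gap: 0.694
```

Run:
```python
from h import *
s=st()
# side view: lowest edge of cover? project candidates
c=cap('side','s5.png')
```

```text
25.0667 pos [ 0.4361 -0.0462  0.0041] gap 0.694153699698725 F [ 0.1771  0.009  -2.0154]
[[ 0.032   0.9995 -0.0002]
 [ 0.9995 -0.032   0.0001]
 [ 0.0001 -0.0002 -1.    ]]
[-15.6116  23.7247 -39.4549  26.832    0.0023  76.2242]
```

>>> move_arm --pt "50 0 0 1.5 0 0 0" --pt "50 0 0 1.5 0 0 0" --pt "50 0 0 0 0 0 0"

```text
clock: 25.37
tool_pos: [0.4362, -0.0463, 0.0014]
tool_rot: [[0.032, 0.999, 0.0], [0.999, -0.032, -0.0], [-0.0, 0.0, -1.0]]
ft_force: [-0.2, -0.8, -3.4]
finger_gap: 0.694
```

>>> move_arm --pt "50 0 0 1.5 0 0 0" --pt "50 0 0 0 0 0 0"

```text
clock: 25.53
tool_pos: [0.4361, -0.0462, -0.0002]
tool_rot: [[0.032, 0.999, 0.0], [0.999, -0.032, 0.0], [0.0, 0.0, -1.0]]
ft_force: [0.1, -0.1, -2.4]
finger_gap: 0.698
```

>>> move_arm --pt "50 0 0 1.5 0 0 0" --pt "50 0 0 0 0 0 0"

```text
clock: 25.7
tool_pos: [0.4362, -0.0463, -0.0018]
tool_rot: [[0.032, 0.999, 0.0], [0.999, -0.032, -0.0], [-0.0, 0.0, -1.0]]
ft_force: [-1.2, -0.6, -0.5]
finger_gap: 0.695
```

>>> move_arm --pt "66 0 0 0 0 0 0" --pt "70 0 0 0 0 0 0" --pt "80 0 0 0 0 0 0" --pt "80 0 0 -5 0 0 0" --pt "80 0 0 -15 0 0 0" --pt "80 0 0 -30 0 0 0" --pt "80 0 0 -40 0 0 0" --pt "80 0 0 -40 0 0 0" --pt "80 0 0 -40 0 0 0" --pt "80 0 0 -30 0 0 0" --pt "80 0 0 0 0 0 0" --pt "80 0 0 0 0 0 0"

```text
clock: 26.7
tool_pos: [0.4372, -0.0465, 0.2003]
tool_rot: [[0.032, 0.999, 0.004], [0.999, -0.032, -0.001], [-0.001, 0.004, -1.0]]
ft_force: [0.5, -0.1, -0.1]
finger_gap: 0.938
```

Run:
```python
from h import *
s=st()
c=cap('top','t6.png');hsv=cv2.cvtColor(c['frame'],cv2.COLOR_RGB2HSV)
yel=((hsv[...,0]>20)&(hsv[...,0]<35)&(hsv[...,1]>120)&(hsv[...,2]>100)).astype(np.uint8);yel[:, :395]=0;yel[:200]=0;yel[380:]=0
for ct in cv2.findContours(yel,0,1)[0]:
    if cv2.contourArea(ct)>80:(u,v),r=cv2.minEnclosingCircle(ct);print('cap',u,v,r,onz(c,u,v,.125))
for n in('side',):
    cap(n,'s6.png')
```

```text
26.7 pos [ 0.4372 -0.0465  0.2003] gap 0.9377552785992701 F [ 0.4616 -0.1267 -0.0669]
[[ 0.032   0.9995  0.004 ]
 [ 0.9995 -0.032  -0.0011]
 [-0.001   0.0041 -1.    ]]
[-15.6186   8.4864 -24.2901  56.9837  -0.0006  76.2165]
cap 488.56756591796875 299.1486511230469 11.120737075805664 [ 0.4551 -0.3983  0.125 ]
cap 479.69232177734375 274.9038391113281 11.878801345825195 [ 0.5053 -0.3834  0.125 ]
cap 466.6470642089844 225.88235473632812 10.81226921081543 [ 0.6094 -0.3627  0.125 ]
```

View pics/t6.png

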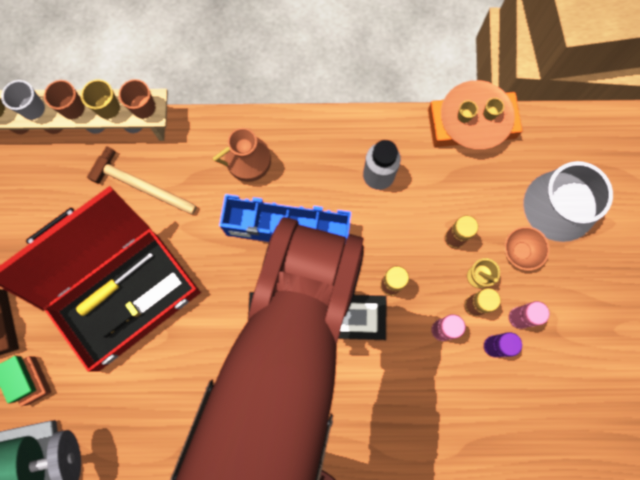

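Run:
```python
from h import *
c=cap('top');hsv=cv2.cvtColor(c['frame'],cv2.COLOR_RGB2HSV)
m=((hsv[...,0]>20)&(hsv[...,0]<35)&(hsv[...,1]>120)&(hsv[...,2]>100)).astype(np.uint8);k=np.zeros_like(m);k[262:298,380:415]=m[262:298,380:415]
ct=max(cv2.findContours(k,0,1)[0],key=cv2.contourArea);(u,v),r=cv2.minEnclosingCircle(ct);b=onz(c,u,v,.125);print(u,v,r,b)
# cross-check with side
s=cap('side');print('side px',proj(s,b)); hs=cv2.cvtColor(s['frame'],cv2.COLOR_RGB2HSV)
m=((hs[...,0]>20)&(hs[...,0]<35)&(hs[...,1]>110)&(hs[...,2]>90)).astype(np.uint8)
for ct in cv2.findContours(m,0,1)[0]:
    if cv2.contourArea(ct)>100:
        q=cv2.boundingRect(ct);print(q,onz(s,q[0]+q[2]/2,q[1]+q[3]/2-2,.125))
go([b[0],b[1],.16],down(81.53),8)
```

```text
396.5967712402344 277.2096862792969 11.072309494018555 [ 0.50214192 -0.2121032   0.125     ]
side px [311.78057292 281.19883843]
(318, 360, 30, 43) [ 0.51695851 -0.47339924  0.125     ]
(513, 350, 21, 26) [ 0.87325919 -0.4804803   0.125     ]
(284, 345, 25, 23) [ 0.45506193 -0.4069791   0.125     ]
(500, 327, 20, 25) [ 0.86840279 -0.42264886  0.125     ]
(362, 320, 23, 24) [ 0.61031173 -0.36714589  0.125     ]
(301, 275, 22, 21) [ 0.50195983 -0.21925423  0.125     ]
(413, 110, 21, 29) [0.90680501 0.43602067 0.125     ]
(396, 75, 18, 25) [0.90634361 0.69912477 0.125     ]
(0, 22, 14, 30) [-0.63112126  1.44761112  0.125     ]
8 rows of [-20.01  10.08   4.63] [-0.017 -0.003  0.829]
```

>>> move_arm --pt "70 -20.2 10.1 4.6 0 0 0.83" --pt "70 -20.2 10.1 4.6 0 0 0.83" --pt "70 -20.2 10.1 4.6 0 0 0.83" --pt "70 -20.2 10.1 4.6 0 0 0.83" --pt "70 -20.2 10.1 4.6 0 0 0.83" --pt "70 -20.2 10.1 4.6 0 0 0.83" --pt "70 -20.2 10.1 4.6 0 0 0.83" --pt "70 -20.2 10.1 4.6 0 0 0.83" --pt "70 0 0 0 0 0 0" --pt "70 0 0 0 0 0 0"

```text
clock: 27.73
tool_pos: [0.5024, -0.2141, 0.1598]
tool_rot: [[0.149, 0.989, -0.003], [0.989, -0.149, 0.002], [0.001, -0.003, -1.0]]
ft_force: [0.4, -0.1, 0.1]
finger_gap: 0.821
```

Run:
```python
from h import *
st();go([.502,-.214,.092],down(81.53),6)
c=cap('wrist');hsv=cv2.cvtColor(c['frame'],cv2.COLOR_RGB2HSV)
m=((hsv[...,0]>20)&(hsv[...,0]<35)&(hsv[...,1]>110)&(hsv[...,2]>80)).astype(np.uint8)
for ct in cv2.findContours(m,0,1)[0]:
    if cv2.contourArea(ct)>300:
        (u,v),r=cv2.minEnclosingCircle(ct);print(u,v,r,onz(c,u,v,.125))
```

```text
27.7333 pos [ 0.5024 -0.2141  0.1598] gap 0.8207920859208109 F [ 0.3945 -0.1394  0.1392]
[[ 0.1489  0.9889 -0.0027]
 [ 0.9889 -0.1488  0.0017]
 [ 0.0013 -0.0029 -1.    ]]
[-30.7586  21.9194 -12.3503  55.9116   0.0053  67.8017]
6 rows of [-0.   -0.04 11.3 ] [-0.028 -0.012 -0.015]
504.5 453.5 37.50343322753906 [ 0.6008 -0.3476  0.125 ]
364.5 410.5 25.894113540649414 [ 0.5183 -0.3025  0.125 ]
317.1510009765625 267.7648620605469 45.420440673828125 [ 0.5039 -0.2085  0.125 ]
155.5 25.5 27.57726287841797 [ 0.4507 -0.0861  0.125 ]
```

>>> move_arm --pt "70 0.2 0 11.3 0 0 0" --pt "70 0.2 0 11.3 0 0 0" --pt "70 0.2 0 11.3 0 0 0" --pt "70 0.2 0 11.3 0 0 0" --pt "70 0.2 0 11.3 0 0 0" --pt "70 0 0 11.3 0 0 0" --pt "70 0 0 0 0 0 0" --pt "40 0 0 0 0 0 0" --pt "40 0 0 0 0 0 0" --pt "40 0 0 0 0 0 0" --pt "40 0 0 0 0 0 0" --pt "40 0 0 0 0 0 0" --grip_force 40

```text
clock: 28.78
tool_pos: [0.5037, -0.213, 0.0945]
tool_rot: [[0.147, 0.989, 0.001], [0.989, -0.147, -0.0], [-0.0, 0.001, -1.0]]
ft_force: [-0.6, 1.3, 5.5]
finger_gap: 0.549
```

>>> move_arm --pt "40 0 0 -5 0 0 0" --pt "40 0 0 -15 0 0 0" --pt "40 0 0 -25 0 0 0" --pt "40 0 0 -30 0 0 0" --pt "40 0 0 -30 0 0 0" --pt "40 0 0 -30 0 0 0" --pt "40 0 0 -20 0 0 0" --pt "40 0 0 -5 0 0 0" --pt "40 0 0 0 0 0 0"

```text
clock: 29.53
tool_pos: [0.5039, -0.2133, 0.2548]
tool_rot: [[0.148, 0.989, 0.002], [0.989, -0.148, -0.001], [-0.001, 0.002, -1.0]]
ft_force: [0.4, -0.4, -3.3]
finger_gap: 0.548
```

Run:
```python
from h import *
st();go([.6419,.0521,.252],down(81.53),12)
```

```text
29.5333 pos [ 0.5039 -0.2133  0.2548] gap 0.5477212431373798 F [ 0.3749 -0.4474 -3.3294]
[[ 0.1476  0.9891  0.0019]
 [ 0.9891 -0.1476 -0.0012]
 [-0.0009  0.002  -1.    ]]
[-30.5967  18.323   -2.8838  68.6664  -0.0041  67.8888]
12 rows of [23.57  8.12  0.23] [ 0.01   0.004 -0.001]
```

>>> move_arm --pt "40 23.6 8.1 0.2 0 0 0" --pt "40 23.6 8.1 0.2 0 0 0" --pt "40 23.6 8.1 0.2 0 0 0" --pt "40 23.6 8.1 0.2 0 0 0" --pt "40 23.6 8.1 0.2 0 0 0" --pt "40 23.6 8.1 0.2 0 0 0" --pt "40 23.6 8.1 0.2 0 0 0" --pt "40 23.6 8.1 0.2 0 0 0" --pt "40 23.6 8.1 0.2 0 0 0" --pt "40 23.6 8.1 0.2 0 0 0" --pt "40 23.6 8.1 0.2 0 0 0" --pt "40 23.6 8.1 0.2 0 0 0"

```text
clock: 30.53
tool_pos: [0.6406, 0.0541, 0.2486]
tool_rot: [[0.148, 0.989, -0.004], [0.989, -0.148, 0.0], [-0.001, -0.004, -1.0]]
ft_force: [0.7, -0.2, -3.2]
finger_gap: 0.547
```

>>> move_arm --pt "40 0 0 10 0 0 0" --pt "40 0 0 10 0 0 0" --pt "40 0 0 5 0 0 0" --pt "40 0 0 0 0 0 0"

```text
clock: 30.87
tool_pos: [0.6394, 0.0521, 0.2234]
tool_rot: [[0.148, 0.989, -0.005], [0.989, -0.148, -0.0], [-0.001, -0.005, -1.0]]
ft_force: [-0.4, 0.6, -3.3]
finger_gap: 0.552
```

Run:
```python
from h import *
st();go([.6419,.0521,.14],down(81.53),10)
c=cap('wrist','w7.png')
ex=np.array([.9891,-.1473]);ey=np.array([.1473,.9891])
C=np.array([.637,.0195])
for q in[(-36,138),(36,138),(-36,100),(36,100),(-36,66),(36,66)]:
    p=C+ex*q[0]/1000+ey*q[1]/1000;print(q,proj(c,[*p,.099]))
```

```text
30.8667 pos [0.6394 0.0521 0.2234] gap 0.5519287761171084 F [-0.4333  0.6241 -3.2546]
[[ 0.1483  0.9889 -0.0048]
 [ 0.9889 -0.1483 -0.0001]
 [-0.0008 -0.0048 -1.    ]]
[-1.8573 30.1627 10.7304 70.8439 -0.0162 96.6701]
10 rows of [0.04 0.26 8.34] [-0.027  0.005 -0.006]
(-36, 138) [267.2469  85.6526]
(36, 138) [372.0316  85.3361]
(-36, 100) [269.3842 142.9436]
(36, 100) [369.7736 142.7227]
(-36, 66) [271.1502 190.28  ]
(36, 66) [367.9081 190.1327]
```

View pics/w7.png

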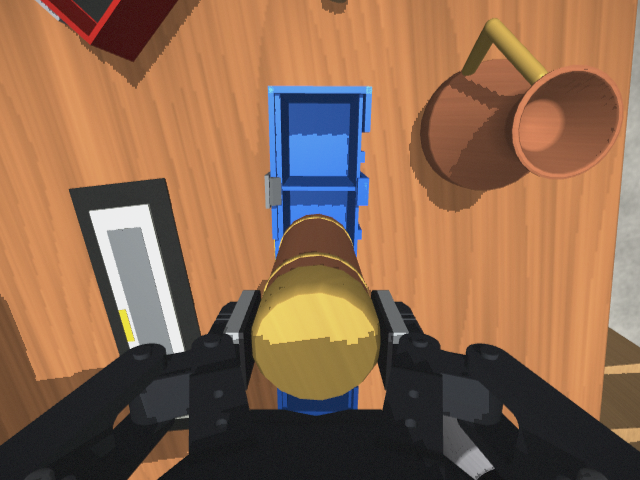

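>>> move_arm --pt "40 0 2.5 0 0 0 0" --pt "40 0 0 5 0 0 0" --pt "40 0 0 15 0 0 0" --pt "40 0 0 15 0 0 0" --pt "40 0 0 15 0 0 0" --pt "40 0 0 15 0 0 0" --pt "40 0 0 15 0 0 0" --pt "40 0 0 15 0 0 0" --pt "40 0 0 8 0 0 0" --pt "40 0 0 4 0 0 0" --pt "40 0 0 2 0 0 0" --pt "40 0 0 0 0 0 0"

```text
clock: 31.92
tool_pos: [0.644, 0.0523, 0.1177]
tool_rot: [[0.148, 0.989, 0.001], [0.989, -0.148, -0.0], [0.0, 0.001, -1.0]]
ft_force: [-1.0, -0.4, -3.1]
finger_gap: 0.553
```

>>> move_arm --pt "40 0 -1 2 0 0 0" --pt "40 0 0 2 0 0 0" --pt "40 0 0 0 0 0 0" --pt "64 0 0 0 0 0 0" --pt "64 0 0 0 0 0 0" --pt "64 0 0 0 0 0 0" --pt "64 0 0 -20 0 0 0" --pt "64 0 0 -35 0 0 0" --pt "64 0 0 -40 0 0 0" --pt "64 0 0 -30 0 0 0" --pt "64 0 0 0 0 0 0"

```text
clock: 32.83
tool_pos: [0.6458, 0.0526, 0.2459]
tool_rot: [[0.147, 0.989, 0.011], [0.989, -0.147, -0.0], [0.001, 0.011, -1.0]]
ft_force: [-0.0, 0.2, 0.7]
finger_gap: 0.747
```

Run:
```python
from h import *
s=st();go([.609,-.364,.165],down(81.53),12)
c=cap('top')
hsv=cv2.cvtColor(c['frame'],cv2.COLOR_RGB2HSV)
yel=((hsv[...,0]>20)&(hsv[...,0]<35)&(hsv[...,1]>120)&(hsv[...,2]>100)).astype(np.uint8);yel[:, :380]=0;yel[:200]=0;yel[380:]=0
for ct in cv2.findContours(yel,0,1)[0]:
    if cv2.contourArea(ct)>80:(u,v),r=cv2.minEnclosingCircle(ct);print('cap',u,v,r,onz(c,u,v,.125))
```

```text
32.8333 pos [0.6458 0.0526 0.2459] gap 0.747182864846718 F [-0.0295  0.2198  0.7255]
[[ 0.1474  0.989   0.0108]
 [ 0.9891 -0.1474 -0.0003]
 [ 0.0013  0.0107 -0.9999]]
[-1.8031 29.6784 13.2687 72.9709  0.0012 96.6713]
12 rows of [-34.8    2.04   6.73] [ 0.051 -0.006 -0.   ]
cap 488.3333435058594 299.3333435058594 11.279369354248047 [ 0.4547 -0.3978  0.125 ]
cap 483.08905029296875 272.7054748535156 16.34940528869629 [ 0.5098 -0.3907  0.125 ]
cap 466.5625 225.78125 10.92263412475586 [ 0.6096 -0.3625  0.125 ]
```

>>> move_arm --pt "70 -34.8 2 6.7 0 0 0" --pt "70 -34.8 2 6.7 0 0 0" --pt "70 -34.8 2 6.7 0 0 0" --pt "70 -34.8 2 6.7 0 0 0" --pt "70 -34.8 2 6.7 0 0 0" --pt "70 -34.8 2 6.7 0 0 0" --pt "70 -34.8 2 6.7 0 0 0" --pt "70 -34.8 2 6.7 0 0 0" --pt "70 -34.8 2 6.7 0 0 0" --pt "70 -34.8 2 6.7 0 0 0" --pt "70 -34.8 2 6.7 0 0 0" --pt "70 -34.8 2 6.7 0 0 0"

```text
clock: 33.88
tool_pos: [0.6041, -0.3654, 0.1567]
tool_rot: [[0.148, 0.989, -0.001], [0.989, -0.148, 0.001], [0.001, -0.001, -1.0]]
ft_force: [0.2, -0.3, 0.1]
finger_gap: 0.82
```

>>> move_arm --pt "70 0 0 0 0 0 0" --pt "70 0 0 0 0 0 0"

```text
clock: 34.05
tool_pos: [0.6036, -0.3656, 0.156]
tool_rot: [[0.15, 0.989, -0.002], [0.989, -0.15, 0.001], [0.001, -0.002, -1.0]]
ft_force: [-0.5, 1.8, -0.3]
finger_gap: 0.822
```

Run:
```python
from h import *
st();go([.6095,-.3645,.092],down(81.53),6)
c=cap('wrist');hsv=cv2.cvtColor(c['frame'],cv2.COLOR_RGB2HSV)
m=((hsv[...,0]>20)&(hsv[...,0]<35)&(hsv[...,1]>110)&(hsv[...,2]>80)).astype(np.uint8)
for ct in cv2.findContours(m,0,1)[0]:
    if cv2.contourArea(ct)>300:
        (u,v),r=cv2.minEnclosingCircle(ct);print(u,v,r,onz(c,u,v,.125))
```

```text
34.05 pos [ 0.6036 -0.3656  0.156 ] gap 0.8215088102454651 F [-0.5185  1.7531 -0.2879]
[[ 0.1505  0.9886 -0.0019]
 [ 0.9886 -0.1505  0.0014]
 [ 0.0011 -0.002  -1.    ]]
[-37.1317  39.4372  16.9448  67.6395  -0.0021  61.5228]
6 rows of [ 0.32  0.97 10.67] [-0.019 -0.01  -0.031]
64.5 360.5 37.71614456176758 [ 0.4573 -0.3918  0.125 ]
214.98837280273438 319.8488464355469 42.62910079956055 [ 0.5464 -0.3798  0.125 ]
233.31915283203125 289.10638427734375 29.74736976623535 [ 0.5601 -0.3637  0.125 ]
327.14892578125 266.425537109375 46.475345611572266 [ 0.6105 -0.3586  0.125 ]
```

>>> move_arm --pt "70 0.4 3 8 0 0 0" --pt "70 0.4 3 8 0 0 0" --pt "70 0.4 0 11 0 0 0" --pt "70 0.3 0 11 0 0 0" --pt "70 0.3 0 13 0 0 0" --pt "70 0 0 12 0 0 0" --pt "70 0 0 0 0 0 0" --pt "40 0 0 0 0 0 0" --pt "40 0 0 0 0 0 0" --pt "40 0 0 0 0 0 0" --pt "40 0 0 0 0 0 0" --pt "40 0 0 0 0 0 0"

```text
clock: 35.1
tool_pos: [0.6113, -0.3632, 0.0955]
tool_rot: [[0.148, 0.989, 0.001], [0.989, -0.148, -0.0], [-0.0, 0.001, -1.0]]
ft_force: [-0.5, -0.5, 0.1]
finger_gap: 0.55
```

>>> move_arm --pt "40 0 0 -5 0 0 0" --pt "40 0 0 -15 0 0 0" --pt "40 0 0 -25 0 0 0" --pt "40 0 0 -30 0 0 0" --pt "40 0 0 -30 0 0 0" --pt "40 0 0 -30 0 0 0" --pt "40 0 0 -20 0 0 0" --pt "40 0 0 -5 0 0 0" --pt "40 0 0 0 0 0 0"

```text
clock: 35.85
tool_pos: [0.6118, -0.3635, 0.2566]
tool_rot: [[0.147, 0.989, 0.002], [0.989, -0.147, -0.002], [-0.001, 0.003, -1.0]]
ft_force: [1.7, -0.3, -3.9]
finger_gap: 0.55
```

Run:
```python
from h import *
C=np.array([.637,.0195])-np.array([.1473,.9891])*.033;print(C)
st();go([*C,.252],down(81.53),11)
```

```text
[ 0.6321391 -0.0131403]
35.85 pos [ 0.6118 -0.3635  0.2566] gap 0.5498547286294625 F [ 1.7192 -0.2644 -3.8951]
[[ 0.1475  0.9891  0.0025]
 [ 0.9891 -0.1475 -0.0018]
 [-0.0015  0.0027 -1.    ]]
[-36.5998  38.3696  29.9063  81.3589   0.0007  61.8807]
11 rows of [31.78 -2.86  0.39] [ 0.014  0.008 -0.001]
```

>>> move_arm --pt "40 31.8 -2.9 0.4 0 0 0" --pt "40 31.8 -2.9 0.4 0 0 0" --pt "40 31.8 -2.9 0.4 0 0 0" --pt "40 31.8 -2.9 0.4 0 0 0" --pt "40 31.8 -2.9 0.4 0 0 0" --pt "40 31.8 -2.9 0.4 0 0 0" --pt "40 31.8 -2.9 0.4 0 0 0" --pt "40 31.8 -2.9 0.4 0 0 0" --pt "40 31.8 -2.9 0.4 0 0 0" --pt "40 31.8 -2.9 0.4 0 0 0" --pt "40 31.8 -2.9 0.4 0 0 0" --pt "40 0 0 0 0 0 0"

```text
clock: 36.85
tool_pos: [0.6299, -0.0066, 0.2483]
tool_rot: [[0.143, 0.99, -0.003], [0.99, -0.143, 0.003], [0.002, -0.004, -1.0]]
ft_force: [-1.0, 0.4, -2.2]
finger_gap: 0.547
```

>>> move_arm --pt "40 0 0 0 0 0 0" --pt "40 0 0 0 0 0 0"

```text
clock: 37.02
tool_pos: [0.6304, -0.0124, 0.249]
tool_rot: [[0.147, 0.989, -0.002], [0.989, -0.147, -0.0], [-0.0, -0.002, -1.0]]
ft_force: [-0.6, -0.3, -2.9]
finger_gap: 0.553
```

Run:
```python
from h import *
st();go([.6331,-.0131,.113],down(81.53),1)
```

```text
37.0167 pos [ 0.6304 -0.0124  0.249 ] gap 0.553327597082576 F [-0.5625 -0.3179 -2.8996]
[[ 0.147   0.9891 -0.0023]
 [ 0.9891 -0.147  -0.0001]
 [-0.0005 -0.0022 -1.    ]]
[-7.7559 28.2248 11.3484 73.2526 -0.0245 90.696 ]
1 rows of [ -0.21   3.06 136.01] [-0.129  0.026  0.018]
```

>>> move_arm --pt "40 0 1.5 10 0 0 0" --pt "40 0 0 15 0 0 0" --pt "40 0 0 15 0 0 0" --pt "40 0 0 15 0 0 0" --pt "40 0 0 15 0 0 0" --pt "40 0 0 15 0 0 0" --pt "40 0 0 15 0 0 0" --pt "40 0 0 15 0 0 0" --pt "40 0 0 10 0 0 0" --pt "40 0 0 5 0 0 0" --pt "40 0 0 2 0 0 0" --pt "40 0 0 0 0 0 0"

```text
clock: 38.02
tool_pos: [0.6325, -0.013, 0.1182]
tool_rot: [[0.148, 0.989, -0.0], [0.989, -0.148, 0.0], [-0.0, -0.0, -1.0]]
ft_force: [-1.1, -0.5, -2.7]
finger_gap: 0.547
```

>>> move_arm --pt "40 0 0 2 0 0 0" --pt "40 0 0 2 0 0 0" --pt "40 0 0 0 0 0 0" --pt "64 0 0 0 0 0 0" --pt "64 0 0 0 0 0 0" --pt "64 0 0 0 0 0 0" --pt "64 0 0 -20 0 0 0" --pt "64 0 0 -35 0 0 0" --pt "64 0 0 -40 0 0 0" --pt "64 0 0 -30 0 0 0" --pt "64 0 0 0 0 0 0"

```text
clock: 38.93
tool_pos: [0.6357, -0.0129, 0.247]
tool_rot: [[0.147, 0.989, 0.011], [0.989, -0.147, -0.001], [0.0, 0.011, -1.0]]
ft_force: [-0.0, -0.4, 0.2]
finger_gap: 0.746
```

Run:
```python
from h import *
s=st();go([.455,-.400,.19],down(15),13)
```

```text
38.9333 pos [ 0.6357 -0.0129  0.247 ] gap 0.7460991145937932 F [-0.0261 -0.3839  0.1942]
[[ 0.1473  0.989   0.0105]
 [ 0.9891 -0.1473 -0.0014]
 [ 0.0001  0.0106 -0.9999]]
[-7.7467 28.2083 11.0134 72.197   0.0007 90.7265]
13 rows of [-33.72   8.48   4.39] [ 0.041 -0.028  5.117]
```

>>> move_arm --pt "70 -33.7 8.5 4.4 0 0 5.1" --pt "70 -33.7 8.5 4.4 0 0 5.1" --pt "70 -33.7 8.5 4.4 0 0 5.1" --pt "70 -33.7 8.5 4.4 0 0 5.1" --pt "70 -33.7 8.5 4.4 0 0 5.1" --pt "70 -33.7 8.5 4.4 0 0 5.1" --pt "70 -33.7 8.5 4.4 0 0 5.1" --pt "70 -33.7 8.5 4.4 0 0 5.1" --pt "70 -33.7 8.5 4.4 0 0 5.1" --pt "70 -33.7 8.5 4.4 0 0 5.1" --pt "70 -33.7 8.5 4.4 0 0 5.1" --pt "70 -33.7 8.5 4.4 0 0 5.1"

```text
clock: 39.93
tool_pos: [0.4804, -0.3818, 0.1867]
tool_rot: [[0.939, 0.343, 0.001], [0.343, -0.939, -0.001], [0.0, 0.001, -1.0]]
ft_force: [0.5, 0.1, 0.0]
finger_gap: 0.815
```

>>> move_arm --pt "70 -33.7 8.5 4.4 0 0 5.1" --pt "70 0 0 0 0 0 0" --pt "70 0 0 0 0 0 0"

```text
clock: 40.18
tool_pos: [0.4512, -0.4011, 0.1824]
tool_rot: [[0.966, 0.26, 0.0], [0.26, -0.966, 0.0], [0.0, -0.0, -1.0]]
ft_force: [-0.6, 0.8, 0.5]
finger_gap: 0.82
```

Run:
```python
from h import *
st();go([.455,-.400,.092],down(15),7)
c=cap('wrist');hsv=cv2.cvtColor(c['frame'],cv2.COLOR_RGB2HSV)
m=((hsv[...,0]>20)&(hsv[...,0]<35)&(hsv[...,1]>110)&(hsv[...,2]>80)).astype(np.uint8)
for ct in cv2.findContours(m,0,1)[0]:
    if cv2.contourArea(ct)>300:
        (u,v),r=cv2.minEnclosingCircle(ct);print(u,v,r,onz(c,u,v,.125))
for n,lo,hi in(('pink/purple',125,178),):
    m=((hsv[...,0]>lo)&(hsv[...,0]<hi)&(hsv[...,1]>80)).astype(np.uint8)
    for ct in cv2.findContours(m,0,1)[0]:
        if cv2.contourArea(ct)>300:(u,v),r=cv2.minEnclosingCircle(ct);print(n,u,v,r,onz(c,u,v,.125))
```

```text
40.1833 pos [ 0.4512 -0.4011  0.1824] gap 0.8204289955599983 F [-0.6445  0.8325  0.4922]
[[ 0.9657  0.2598  0.    ]
 [ 0.2598 -0.9657  0.    ]
 [ 0.0001 -0.     -1.    ]]
[-48.5681  26.8655  -0.9292  62.2047   0.0032 116.376 ]
7 rows of [ 0.56 -0.01 12.92] [-0.    -0.     0.008]
314.08795166015625 247.7826690673828 41.671504974365234 [ 0.4599 -0.3973  0.125 ]
360.4510192871094 147.33673095703125 47.101192474365234 [ 0.5212 -0.4068  0.125 ]
pink/purple 329.4724426269531 351.793212890625 64.84259796142578 [ 0.3951 -0.4247  0.125 ]
pink/purple 435.46807861328125 298.46807861328125 66.607177734375 [ 0.4477 -0.4771  0.125 ]
pink/purple 193.0 275.5 65.48483276367188 [ 0.4244 -0.3319  0.125 ]
```

>>> move_arm --pt "70 2 0 13 0 0 0" --pt "70 2 0 13 0 0 0" --pt "70 1 0 13 0 0 0" --pt "70 0 0 13 0 0 0" --pt "70 0 0 13 0 0 0" --pt "70 0 0 13 0 0 0" --pt "70 0 0 12 0 0 0" --pt "70 0 0 0 0 0 0" --pt "40 0 0 0 0 0 0" --pt "40 0 0 0 0 0 0" --pt "40 0 0 0 0 0 0" --pt "40 0 0 0 0 0 0"

```text
clock: 41.23
tool_pos: [0.4582, -0.3989, 0.0934]
tool_rot: [[0.965, 0.263, 0.001], [0.263, -0.965, -0.001], [0.001, 0.001, -1.0]]
ft_force: [1.1, 0.8, 3.2]
finger_gap: 0.549
```

>>> move_arm --pt "40 0 0 0 0 0 0" --pt "40 0 0 -5 0 0 0" --pt "40 0 0 -15 0 0 0" --pt "40 0 0 -25 0 0 0" --pt "40 0 0 -30 0 0 0" --pt "40 0 0 -30 0 0 0" --pt "40 0 0 -30 0 0 0" --pt "40 0 0 -20 0 0 0" --pt "40 0 0 -5 0 0 0" --pt "40 0 0 0 0 0 0"

```text
clock: 42.07
tool_pos: [0.4577, -0.3991, 0.2535]
tool_rot: [[0.965, 0.262, 0.001], [0.262, -0.965, -0.002], [0.001, 0.002, -1.0]]
ft_force: [0.4, -0.7, -4.1]
finger_gap: 0.551
```

Run:
```python
from h import *
C=np.array([.637,.0195])-np.array([.1473,.9891])*.1;print(C)
st();go([*C,.252],down(81.53),12)
```

```text
[ 0.62227 -0.07941]
42.0667 pos [ 0.4577 -0.3991  0.2535] gap 0.5512954356983041 F [ 0.3724 -0.6916 -4.1422]
[[ 0.965   0.2624  0.0014]
 [ 0.2624 -0.965  -0.0017]
 [ 0.0009  0.002  -1.    ]]
[-47.9798  25.1802   7.1563  71.8518  -0.0073 116.8067]
12 rows of [30.28 -9.35  0.12] [ 0.011  0.002 -5.526]
```

>>> move_arm --pt "40 30.3 -9.3 0.1 0 0 -5.53" --pt "40 30.3 -9.3 0.1 0 0 -5.53" --pt "40 30.3 -9.3 0.1 0 0 -5.53" --pt "40 30.3 -9.3 0.1 0 0 -5.53" --pt "40 30.3 -9.3 0.1 0 0 -5.53" --pt "40 30.3 -9.3 0.1 0 0 -5.53" --pt "40 30.3 -9.3 0.1 0 0 -5.53" --pt "40 30.3 -9.3 0.1 0 0 -5.53" --pt "40 30.3 -9.3 0.1 0 0 -5.53" --pt "40 30.3 -9.3 0.1 0 0 -5.53" --pt "40 30.3 -9.3 0.1 0 0 -5.53" --pt "40 30.3 -9.3 0.1 0 0 -5.53"

```text
clock: 43.07
tool_pos: [0.6216, -0.0774, 0.2483]
tool_rot: [[0.142, 0.99, -0.004], [0.99, -0.142, 0.001], [0.0, -0.004, -1.0]]
ft_force: [1.3, -0.3, -3.9]
finger_gap: 0.55
```

>>> move_arm --pt "40 0 0 0 0 0 0" --pt "40 0 0 0 0 0 0" --pt "40 0 0 0 0 0 0"

```text
clock: 43.32
tool_pos: [0.6217, -0.0792, 0.2495]
tool_rot: [[0.147, 0.989, -0.002], [0.989, -0.147, 0.0], [-0.0, -0.002, -1.0]]
ft_force: [-0.0, 0.3, -3.3]
finger_gap: 0.554
```

Run:
```python
from h import *
st();go([.6227,-.0794,.115],down(81.53),1)
```

```text
43.3167 pos [ 0.6217 -0.0792  0.2495] gap 0.553859921507327 F [-0.0141  0.2823 -3.2714]
[[ 0.1471  0.9891 -0.0024]
 [ 0.9891 -0.1471  0.0001]
 [-0.0002 -0.0024 -1.    ]]
[-13.9241  27.7665  10.6799  73.0483  -0.0265  84.534 ]
1 rows of [ -0.04   1.35 134.51] [-0.137  0.014  0.012]
```

>>> move_arm --pt "40 0 0 10 0 0 0" --pt "40 0 0 15 0 0 0" --pt "40 0 0 15 0 0 0" --pt "40 0 0 15 0 0 0" --pt "40 0 0 15 0 0 0" --pt "40 0 0 15 0 0 0" --pt "40 0 0 15 0 0 0" --pt "40 0 0 15 0 0 0" --pt "40 0 0 10 0 0 0" --pt "40 0 0 5 0 0 0" --pt "40 0 0 2 0 0 0" --pt "40 0 0 0 0 0 0"

```text
clock: 44.32
tool_pos: [0.6223, -0.0795, 0.1188]
tool_rot: [[0.147, 0.989, -0.0], [0.989, -0.147, 0.0], [-0.0, -0.0, -1.0]]
ft_force: [0.4, -0.3, -2.9]
finger_gap: 0.551
```

>>> move_arm --pt "40 0 0 2 0 0 0" --pt "40 0 0 2 0 0 0" --pt "40 0 0 1 0 0 0" --pt "40 0 0 0 0 0 0"

```text
clock: 44.65
tool_pos: [0.6224, -0.0791, 0.1143]
tool_rot: [[0.146, 0.989, 0.0], [0.989, -0.146, -0.0], [-0.0, 0.0, -1.0]]
ft_force: [-0.6, 0.1, -3.1]
finger_gap: 0.549
```

>>> move_arm --pt "64 0 0 0 0 0 0" --pt "64 0 0 0 0 0 0" --pt "64 0 0 0 0 0 0" --pt "64 0 0 -20 0 0 0" --pt "64 0 0 -35 0 0 0" --pt "64 0 0 -40 0 0 0" --pt "64 0 0 -30 0 0 0" --pt "64 0 -20 -20 0 0 0" --pt "64 0 -30 0 0 0 0" --pt "64 0 -40 0 0 0 0" --pt "64 0 -40 0 0 0 0" --pt "64 0 -40 0 0 0 0"

```text
clock: 45.65
tool_pos: [0.4525, -0.0539, 0.2592]
tool_rot: [[0.146, 0.989, 0.001], [0.989, -0.146, -0.0], [-0.0, 0.001, -1.0]]
ft_force: [-0.6, -0.7, 1.5]
finger_gap: 0.75
```

>>> move_arm --pt "64 -40 -40 0 0 0 0" --pt "64 -40 -20 0 0 0 0" --pt "64 -40 0 0 0 0 0" --pt "64 -40 0 0 0 0 0" --pt "64 -40 0 0 0 0 0" --pt "64 -40 0 0 0 0 0" --pt "64 -30 0 0 0 0 0" --pt "64 0 0 0 0 0 0" --pt "64 0 0 0 0 0 0"

```text
clock: 46.4
tool_pos: [0.3686, -0.3025, 0.2592]
tool_rot: [[0.149, 0.989, 0.0], [0.989, -0.149, -0.0], [-0.0, 0.0, -1.0]]
ft_force: [-0.1, 0.5, -0.0]
finger_gap: 0.747
```

Run:
```python
from h import *
st();t=cap('top')['frame'];s=cap('side')['frame']
im=np.hstack([cv2.resize(t[140:400,:400],(480,312)),cv2.resize(s[100:340,220:460],(312,312))])
cv2.imwrite('pics/end.png',cv2.cvtColor(im,cv2.COLOR_RGB2BGR))
```

```text
46.4 pos [ 0.3686 -0.3025  0.2592] gap 0.7469554807685918 F [-0.0949  0.5036 -0.0169]
[[ 0.1492  0.9888  0.0002]
 [ 0.9888 -0.1492 -0.0001]
 [-0.0001  0.0002 -1.    ]]
[-48.1748  10.5335 -12.6152  66.8399   0.0041  50.4063]
```

View pics/end.png

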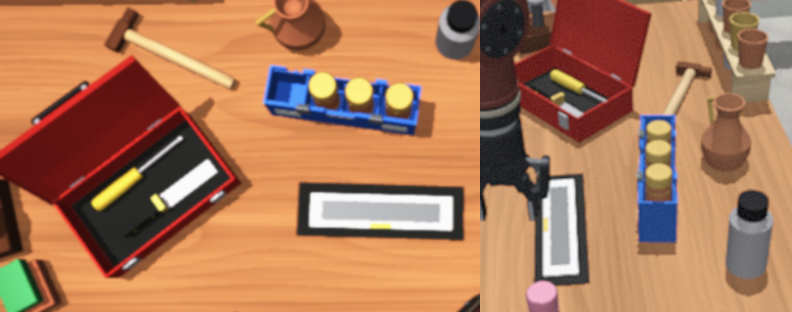

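```bash
python3 -c "
from bench import bot
print(bot.finish_job())"
```

```text
the job is handed in; nothing more can be done
None
```

The job is done and handed in at 46 s of robot time, well inside the 210 s limit; no verdict is reported.

- **What I did, in order:**
  - Lifted the lid back onto its stop.
  - Took out the lever and pried the cover free with the blade about 31 mm into the notch.
  - Put the lever back in its old place in the open toolbox before handling the cover, because the gripper had to be free.
  - Laid the cover on the mat.
  - Stood the three copper canisters in the three right-hand cells of the crate. One canister had been knocked about 7 cm partway through, so I found it again and picked it up from there.
- **Last checks:** the final top and side pictures show:
  - the box open, with the lever in it and the screwdriver where it was;
  - the cover flat on the mat;
  - the three canisters upright, one to a cell.

  The gripper was clear of everything, with no force on the wrist. The last pictures do not show the mortar, bowl, pink and purple look-alikes well enough for me to check that they stayed put.
- **What was off:**
  - The wrist force reached about 46 N (38 N sideways, 26 N vertical) while I drew the cover forward, probably from a finger catching at the notch. It dropped to just the cover's weight once I lifted.
  - The lever fell about 3 mm when released, and each canister fell a millimetre or so to about 3 mm.
  - I viewed 16 pictures, two past the budget of 14.

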